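Wash-up at the cake stall: brush out the beaker and load the drying station

TASK

Wash up at the cake stall. First, while the drying station's guard is still down, take the red-handled brush from its blue stand, scrub inside the glass beaker by pushing the brush right to the bottom three times, drawing it up past mid-height (but not out) between strokes, and put the brush back upright in its stand. Then lift the clear guard by its orange bar until it stands up, set the beaker and every little pot upright on the station's deck inside the steel lip, lower the guard fully closed, and only then press the green start button all the way; leave the cake and the bowl of wafers where they are.

Things in the scene. Friction and masses are not known exactly. Their poses are not given: they have to be found in the camera images.
- station: Grey drying station, fixed to the table, position and yaw vary. Origin: on the table under the middle of the deck; its x axis points from the front (robot side) to the hinge, y along the hinge, to the left seen from the front, z up. Base 200 (x) by 345 (y) by 20 mm high. A control pod (110 by 54 mm, 45 mm high) stands at its left end, centred at x -30, y +204 mm, and carries the start button.
- deck (a point): Centre of the deck's top face, 20 mm above the table, axes as the station's. The usable deck runs from x -65 to +73 mm and y -160 to +160 mm, bounded by a steel lip 8 mm high and 6 mm thick. Vessels standing in one row along y at x = 0, about 77 mm apart, clear the closing guard; the tall beaker must have its centre no nearer the front than x = -15 mm.
- guard_hinge (a point): Middle of the guard's hinge line, at x +85, y 0, z +20 mm in the station's frame; the hinge line runs along the station's y axis. Does not move with the guard.
- guard (a joint): Angle of the clear guard, rad: 0 closed, grows as its front is lifted, stop at 1.75; may start ajar. Friction hinge: stays at any angle; 3 to 7 N at the bar moves it. A clear hood with steel edges, 344 mm wide, 105 mm high over the hinge; its flat top runs 130 mm forward from the hinge, then slopes down to deck height 200 mm in front of it. At 1.5 to 1.6 it stands behind the deck, clear of it.
- guard_bar (a point): Middle of the guard's orange grip bar: round, 12 mm thick, 120 mm long, parallel to the hinge, held by two end brackets 32 mm in front of the guard's lower front edge, so that fingers can straddle it from above at any guard angle (one finger between the bar and the guard). Closed, it lies 232 mm in front of and 30 mm above the hinge line; it moves with the guard.
- start (a joint): Travel of the green start button in m: 0 = out, 0.006 = fully pressed, spring return, 5 N at full travel; pressed straight down.
- start_top (a point): Middle of the top face of the green start button (32 mm across) on the control pod; moves down with the button.
- stand: Blue brush stand fixed to the table: round open cup, 56 mm outside, 48 mm inside, 65 mm high, floor 6 mm thick, on a disc of 84 mm. Origin: on the table at its axis, z up.
- brush: Bottle brush, 185 mm long, 70 g; origin: centre of the lower end of the bristle head, z along the brush to the handle end. Stiff white bristle head 34 mm across, from 0 to 60 mm; thin neck; red handle, round, 16 mm thick, from 80 to 185 mm. Starts upright in the stand, head down.
- beaker: Green-tinted glass beaker: straight, 66 mm outside, 58 mm inside, 80 mm high, floor 6 mm thick, about 250 g; origin: centre of the underside, z up. Starts upright on the table.
- pot_pink: Pink ramekin pot: straight open round pot, 62 mm outside, 50 mm high, wall 4 mm, about 160 g; origin: centre of the underside, z up. Starts upright on the table; absent (None) in some runs.
- pot_blue: Blue ramekin pot: straight open round pot, 62 mm outside, 50 mm high, wall 4 mm, about 160 g; origin: centre of the underside, z up. Starts upright on the table; absent (None) in some runs.
- pot_yellow: Yellow ramekin pot: straight open round pot, 62 mm outside, 50 mm high, wall 4 mm, about 160 g; origin: centre of the underside, z up. Starts upright on the table; absent (None) in some runs.
- cake: Bystander: yellow cake of 144 mm on a gold board of 180 mm, 95 mm high in all; origin: centre of the underside. Leave it alone.
- bowl: Bystander: white bowl 124 mm across and 45 mm high with two wafer rolls lying across it (top at 72 mm); origin: centre of the underside. Leave it alone.
There are look-alikes about, which are no part of the job. Of the things that look like the pot_yellow, the smaller one is meant.

How it is judged:
On the way, in this order (a step that is already met when the one before it is completed fails the run):
1. brush at the bottom of the beaker (first stroke), guard still down (horizontal distance between brush and beaker below 0.03 m and z of brush in the frame of beaker below 0.025 m and angle between brush's own z axis and vertical below 0.5 rad and value of joint guard below 0.4 rad), for 0.1 s.
2. brush drawn up past mid-height inside the beaker (horizontal distance between brush and beaker below 0.03 m and z of brush in the frame of beaker between 0.045 and 0.08 m), for 0.05 s.
3. brush at the bottom again (second stroke) (horizontal distance between brush and beaker below 0.03 m and z of brush in the frame of beaker below 0.025 m and angle between brush's own z axis and vertical below 0.5 rad), for 0.1 s.
4. brush drawn up again (all of step 2), for 0.05 s.
5. brush at the bottom again (third stroke) (all of step 3), for 0.1 s.
6. brush back upright in its stand and let go (horizontal distance between brush and stand below 0.015 m and z of brush in the frame of stand below 0.015 m and angle between brush's own z axis and vertical below 0.3 rad and contact force between the fingers and brush below 0.1 N), for 0.2 s.
7. guard raised (value of joint guard above 1.2 rad), for 0.2 s.
8. beaker and all pots upright on the deck inside the lip, guard still raised (x of pot_pink in the frame of deck between -0.06 and 0.07 m and y of pot_pink in the frame of deck between -0.155 and 0.155 m and z of pot_pink in the frame of deck between -0.005 and 0.008 m and angle between each of pot_pink, pot_blue, pot_yellow, beaker's own z axis and vertical below 0.12 rad and x of pot_blue in the frame of deck between -0.06 and 0.07 m and y of pot_blue in the frame of deck between -0.155 and 0.155 m and z of pot_blue in the frame of deck between -0.005 and 0.008 m and x of pot_yellow in the frame of deck between -0.06 and 0.07 m and y of pot_yellow in the frame of deck between -0.155 and 0.155 m and z of pot_yellow in the frame of deck between -0.005 and 0.008 m and x of beaker in the frame of deck between -0.06 and 0.07 m and y of beaker in the frame of deck between -0.155 and 0.155 m and z of beaker in the frame of deck between -0.005 and 0.008 m and value of joint guard above 0.8 rad), for 0.2 s.
9. guard lowered fully closed (value of joint guard below 0.05 rad), for 0.2 s.
10. start button pressed all the way with the guard closed (value of joint guard below 0.05 rad and value of joint start above 0.0045 m), for 0.05 s.
At the end, for the whole second after the job is handed in: Guard closed (within 0.05 rad); beaker and every present pot upright (within 0.12 rad) and at rest on the deck inside the lip; brush upright in its stand (within 15 mm of its axis and floor, 0.3 rad); button released (value of joint guard below 0.05 rad and horizontal distance between brush and stand below 0.015 m and z of brush in the frame of stand below 0.015 m and angle between brush's own z axis and vertical below 0.3 rad and x of pot_pink in the frame of deck between -0.06 and 0.07 m and y of pot_pink in the frame of deck between -0.155 and 0.155 m and z of pot_pink in the frame of deck between -0.005 and 0.008 m and angle between each of pot_pink, pot_blue, pot_yellow, beaker's own z axis and vertical below 0.12 rad and x of pot_blue in the frame of deck between -0.06 and 0.07 m and y of pot_blue in the frame of deck between -0.155 and 0.155 m and z of pot_blue in the frame of deck between -0.005 and 0.008 m and x of pot_yellow in the frame of deck between -0.06 and 0.07 m and y of pot_yellow in the frame of deck between -0.155 and 0.155 m and z of pot_yellow in the frame of deck between -0.005 and 0.008 m and x of beaker in the frame of deck between -0.06 and 0.07 m and y of beaker in the frame of deck between -0.155 and 0.155 m and z of beaker in the frame of deck between -0.005 and 0.008 m and value of joint start below 0.002 m and linear speed of each of pot_pink, pot_blue, pot_yellow, beaker, brush below 0.02 m/s); the robot touches nothing.
It fails at once if the start button is pressed while the guard is not closed (value of joint start above 0.003 m and value of joint guard above 0.08 rad).
It fails at once if the cake is moved by more than 30 mm (distance of cake from where it was at the start of the episode above 0.03 m).
It fails at once if the bowl of wafers is moved by more than 30 mm (distance of bowl from where it was at the start of the episode above 0.03 m).
Of pot_pink, pot_blue, pot_yellow only 1 to 3 are there at a start; the rules pass over those that are not, and their reading is None.
At some moment in a run one of pot_pink, pot_blue, pot_yellow may be knocked a few centimetres aside while the robot is not near it.
It also fails if it takes over 210 s, if anything falls off the work surface, if the arm or the gripper's body presses on something with over 40 N, if the wrist force passes 120 N, or if a joint passes its speed limit or range.

ROBOT

A 6-joint arm with a two-finger parallel gripper is mounted at the origin on the work surface. World frame = base frame: x ahead of the robot, y to its left, z up, the work surface at z = 0. Lengths are in m, angles in rad, forces in N, time in s.
With the tool pointing down it reaches from about 0.35 to 0.975 m from the base axis. Payload 4.9 kg.
Tool frame: the origin (TCP) lies at the very end of the fingers, on their centre line; the grasp point (between the pads) lies behind it (manip.tcp_to_grasp is the z of the grasp point in the tool frame, in m); z points along the fingers, y is the line along which they close (so a half turn about z gives the same grasp; the last joint's range is limited). The gripper opens to 85 mm and grips with 20 to 120 N. Pads are 22 mm wide; open, the fingers measure 114 mm over their backs; the gripper's body (76 mm by 85 mm) begins 54 mm behind the grasp point. The pads swing forward as they close: fully open they stand 13 mm farther back than shut.
Start: joints at [-0.119, 0.053, 1.613, -0, 1.476, -0.119], TCP at [0.625, 0, 0.231] pointing down, gripper open.
Joint ranges: [-3.01, 3.01], [-1.01, 2.22], [0.06, 2.58], [-1.02, 4.17], [0.09, 2.62], [-3.14, 3.14]. Speed limits (rad/s): [2.57, 2.57, 3.14, 3.14, 3.14, 3.14].

INTERFACE

Orientations are given as a 3x3 rotation matrix whose columns are the frame's x, y, z axes.
In Python, from cell import manip gives the robot as it stands. The module is installed in compiled form; this text tells all that it offers.
- The arm moves only by the shell command python3 -m pendant 'ROWS'. ROWS is a JSON object of lists of equal length, an entry for each row: "angular": the turn, a rotation vector about the tool's x, y, z in units of 360 degrees (1.0 is 360 degrees), a list of three; "dp": the shift along the tool's x, y, z in units of 100 mm (1.0 is 100 mm), a list of three; "claw": the opening, from 0 (shut) to 1 (fully open). In form: {"angular": [[rx, ry, rz], ...], "dp": [[x, y, z], ...], "claw": [claw, ...]}. A call has 1 to 8 rows; each row is the pose to reach, as a shift and turn from the pose commanded when the call began, along the tool's axes at that moment, turning the shorter way round; what a row does not reach only later rows make up. A row lasts 1/8 s, in which the tool goes at most 62.5 mm and 10.7 degrees, less where a joint would pass 70% of its speed; a pose out of reach is approached as far as the arm can. A call with a number of a shift or a turn outside -1 to 1 is refused whole. A call with a gripper value outside its range is refused whole. The fingers move at their own pace and stop on an object; the grip force is fixed at half the most. Time passes only in rows, so rows that repeat a pose let the fingers close. It gives the time, the measured TCP pose, the force, the opening and the grip force at its end, in the units of the state.
- manip.get_state(): the state, without advancing time (a new reading comes with each control period).
- manip.grab_frame(name): name is "scene" or "side" or "wrist"; returns a dict with "img" (400x640x3 uint8, red, green, blue), "fovy" (degrees; the focal length in pixels is half the picture's height over the tangent of half this angle, whatever the lens; pixels are square), "cx", "cy" (the principal point, pixels), "R" (3x3) and "t" (3): a world point X has camera coordinates R X + t; the wrist camera has in their place "T_tool_cam" (4x4, takes a point from camera to tool coordinates, whose origin is the TCP and whose axes are the flange's). Camera axes: x right, y down, z forward; pixel columns grow to the right and rows downward; lengths in m; the calibration is good to about 2 mm. A picture is of the moment at which its call begins: read the wrist's pose just before it. There is no depth.
- manip.job_done(): hands the job in; it is judged then, once.
Trained networks look in a picture, given as the dict that the camera call returned (one of the last four; its "shot" number tells which), for a name from the list of things; names that differ only in an ending like _2 or _b are one class to them, and where a whole thing is asked for, a point or a joint stands for the part that bears it (a point fixed in the world has none). Each returns a list of dicts, best first, with "score" (0 to 1); they miss things now and then, are a little off and sometimes report something else, mostly with a low value. They report only what shows in the picture. A call takes as long as a camera call. They do not tell look-alikes from the thing itself.
- manip.outline_of(query, picture): "mask" (400x640 bool, what is visible of it) and "rect" ([left, top, width, height] in pixels, round what is visible of it).
- manip.landmark_of(query, picture): "location" ([row, column] in pixels: a listed point, or the origin of a listed thing).
The state is a dict: "t": time; "qpos": joint angles; "joint_vel": joint speeds; "effort": joint torques, N m; "tcp_pos": TCP position; "tool_rot": TCP orientation; "contact_force": force on the tool from outside, world axes, zero at the start; "ft_torque": the same for the moment, N m; "finger_gap": finger opening in m; "grip_force": force on a finger pad.
Only numpy, scipy, OpenCV 4.12 (cv2) and the standard library are available. Lean on these libraries where they do the work, as an engineer would, in place of code of your own. Each camera call takes 0.05 s, during which the arm holds its last target. There are 200 camera calls.

## Working session

There is one attempt and no reset: what is moved stays moved. The work goes in short steps, Python scripts to look and compute and a shell command to move; the robot and the scene stay as the last step left them, time stands still between calls to the robot, and variables do not carry over. Pictures are saved under pics/ and viewed, at most 18 in all, crops included, and the job is handed in when it is done.

```bash
mkdir -p pics; cat > h.py <<'E'
import numpy as np, cv2
from cell import manip
def f(p): return 200/np.tan(np.radians(p["fovy"])/2)
def cam(p,st=None):
    if "R" in p: return np.array(p["R"]),np.array(p["t"])
    T=np.eye(4);T[:3,:3]=st["tool_rot"];T[:3,3]=st["tcp_pos"]
    M=np.linalg.inv(T@np.array(p["T_tool_cam"]));return M[:3,:3],M[:3,3]
def ray(p,rc,z,st=None):
    R,t=cam(p,st);d=R.T@np.array([(rc[1]-p["cx"])/f(p),(rc[0]-p["cy"])/f(p),1]);o=-R.T@t
    return o+d*(z-o[2])/d[2]
def proj(p,X,st=None):
    R,t=cam(p,st);c=R@np.array(X)+t;return p["cy"]+f(p)*c[1]/c[2],p["cx"]+f(p)*c[0]/c[2]
def tri(obs): # [(p,rc,st)]
    A=[];b=[]
    for p,rc,st in obs:
        R,t=cam(p,st);d=R.T@np.array([(rc[1]-p["cx"])/f(p),(rc[0]-p["cy"])/f(p),1]);d/=np.linalg.norm(d)
        P=np.eye(3)-np.outer(d,d);A.append(P);b.append(P@(-R.T@t))
    return np.linalg.solve(sum(A),sum(b))
def save(p,n): cv2.imwrite(f"pics/{n}.png",cv2.cvtColor(p["img"],cv2.COLOR_RGB2BGR))
E
python3 - <<'E'
from h import *
np.set_printoptions(precision=3,suppress=True)
a=manip.grab_frame("scene");b=manip.grab_frame("side")
save(a,"scene0");save(b,"side0")
print(manip.tcp_to_grasp, manip.get_state()["tool_rot"])
w=manip.grab_frame("wrist");print(w["T_tool_cam"],w["fovy"])
Z=dict(deck=.02,guard_hinge=.04,guard_bar=.05,start_top=.05,stand=0,brush=.006,beaker=0,pot_pink=0,pot_blue=0,pot_yellow=0,cake=0,bowl=0,station=0)
for n,z in Z.items():
    for nm,p in (("scene",a),("side",b)):
        print(n,nm,[(round(d["score"],2),np.round(d["location"]),ray(p,d["location"],z)[:2]) for d in manip.landmark_of(n,p)[:3]])
E
```

```text
-0.0187 [[ 0.     1.    -0.002]
 [ 1.    -0.     0.   ]
 [ 0.    -0.002 -1.   ]]
[[ 0.    -0.958 -0.286  0.073]
 [ 1.     0.    -0.     0.001]
 [ 0.    -0.286  0.958 -0.143]
 [ 0.     0.     0.     1.   ]] 64.53306500356592
deck scene []
deck side []
guard_hinge scene [(0.6, array([196., 433.]), array([0.622, 0.257]))]
guard_hinge side [(0.91, array([278., 257.]), array([0.61 , 0.285]))]
guard_bar scene [(0.85, array([134., 367.]), array([0.39 , 0.158])), (0.65, array([199., 432.]), array([0.638, 0.245]))]
guard_bar side [(0.92, array([238., 349.]), array([0.443, 0.102])), (0.55, array([271., 293.]), array([0.535, 0.248]))]
start_top scene [(0.45, array([181., 312.]), array([ 0.518, -0.023]))]
start_top side [(0.66, array([322., 342.]), array([0.395, 0.341]))]
stand scene [(0.89, array([180., 174.]), array([ 0.391, -0.376]))]
stand side [(0.66, array([161., 400.]), array([ 0.385, -0.365])), (0.4, array([219., 346.]), array([ 0.479, -0.017]))]
brush scene [(0.83, array([179., 172.]), array([ 0.392, -0.38 ]))]
brush side [(0.55, array([159., 397.]), array([ 0.395, -0.36 ])), (0.15, arr
[... 303 characters left out ...]
pot_pink side [(0.8, array([184., 325.]), array([ 0.586, -0.154]))]
pot_blue scene []
pot_blue side []
pot_yellow scene [(0.97, array([178., 309.]), array([ 0.468, -0.023])), (0.55, array([179., 266.]), array([ 0.443, -0.135]))]
pot_yellow side [(0.69, array([196., 370.]), array([ 0.439, -0.143])), (0.56, array([218., 346.]), array([ 0.48 , -0.022]))]
cake scene []
cake side [(0.88, array([182., 268.]), array([ 0.758, -0.108]))]
bowl scene [(0.73, array([274., 171.]), array([ 0.672, -0.379]))]
bowl side [(0.75, array([145., 318.]), array([ 0.683, -0.373]))]
station scene []
station side [(0.71, array([273., 295.]), array([0.546, 0.213])), (0.69, array([158., 399.]), array([ 0.389, -0.38 ]))]
```

View pics/scene0.png

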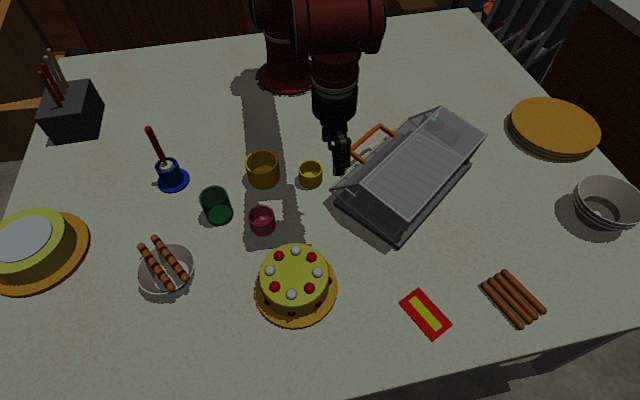

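View pics/side0.png

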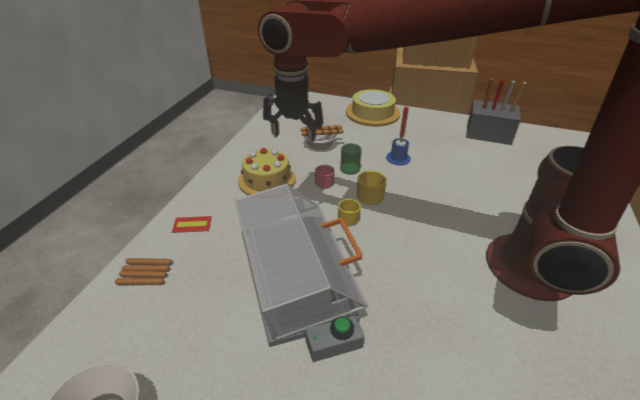

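The scene shows the brush and stand at about (165,165), the beaker at (215,205), the pink pot at (262,220), the small yellow pot at (311,175) and the large yellow look-alike at (263,170). The station is on the right with its bar at (372,138). The blue pot is absent. The side view shows the button at (342,326).

The hinge, button and bar positions agree with a station at about (0.548, 0.212) and yaw about 43°. I'll go to the beaker and brush for a closer look.

```bash
python3 -m pendant '{"angular":[[0,0,0],[0,0,0],[0,0,0]],"dp":[[-1,-0.4,-1],[-1,-0.4,-1],[-1,-0.4,-1]],"claw":[1,1,1]}' && python3 -m pendant '{"angular":[[0,0,0],[0,0,0]],"dp":[[-1,-0.4,0],[-1,-0.4,0]],"claw":[1,1]}' && python3 -m pendant '{"angular":[[0,0,0],[0,0,0],[0,0,0]],"dp":[[-0.5,-0.1,0],[-0.5,-0.1,0],[-0.5,-0.1,0]],"claw":[1,1,1]}'
cat > look.py <<'E'
import sys
from h import *
np.set_printoptions(precision=4,suppress=True)
name=sys.argv[1]; 
st=manip.get_state();w=manip.grab_frame("wrist");save(w,name)
print("tcp",st["tcp_pos"],np.round(st["tool_rot"],3).tolist(),st["t"])
for a in sys.argv[2:]:
    n,z=a.split(":");z=float(z)
    for d in manip.landmark_of(n,w)[:3]: print(n,"lm",round(d["score"],2),np.round(d["location"]),ray(w,d["location"],z,st))
    for d in manip.outline_of(n,w)[:3]: print(n,"rect",round(d["score"],2),np.round(d["rect"]))
E
python3 look.py w1 beaker:0 brush:.006 stand:0 pot_pink:0
```

```text
t: 1.82
tcp_pos: [0.5853, -0.102, 0.3353]
tool_rot: [[0.002, 1.0, 0.006], [1.0, -0.002, -0.002], [-0.002, 0.006, -1.0]]
contact_force: [-1.1, 1.2, 1.1]
finger_gap: 0.0855
grip_force: 0.0
t: 2.08
tcp_pos: [0.5443, -0.2009, 0.3305]
tool_rot: [[-0.0, 1.0, -0.001], [1.0, 0.0, 0.001], [0.001, -0.001, -1.0]]
contact_force: [1.3, 0.5, -0.5]
finger_gap: 0.0856
grip_force: 0.0
t: 2.45
tcp_pos: [0.5351, -0.2493, 0.3303]
tool_rot: [[-0.0, 1.0, -0.001], [1.0, 0.0, 0.002], [0.002, -0.001, -1.0]]
contact_force: [0.5, 0.0, 0.4]
finger_gap: 0.0851
grip_force: 0.0
tcp [ 0.5351 -0.2493  0.3303] [[-0.0, 1.0, -0.001], [1.0, 0.0, 0.002], [0.002, -0.001, -1.0]] 2.45
beaker lm 0.66 [164. 315.] [ 0.5368 -0.2602  0.    ]
beaker rect 0.63 [287. 144.  57.  60.]
brush lm 0.86 [237. 229.] [ 0.3997 -0.3765  0.006 ]
brush rect 0.93 [207. 238.  24.  26.]
brush rect 0.52 [254.   1.  27.   3.]
stand lm 0.76 [234. 226.] [ 0.3934 -0.3749  0.    ]
stand rect 0.81 [197. 213.  55.  62.]
pot_pink lm 0.77 [ 97. 350.] [ 0.5862 -0.1645  0.    ]
pot_pink rect 0.68 [332.  67.  55.  55.]
```

```bash
python3 -m pendant '{"angular":[[0,0,0],[0,0,0]],"dp":[[-0.65,-0.7,0],[-0.65,-0.7,0]],"claw":[1,1]}' >/dev/null&& python3 -m pendant '{"angular":[[0,0,0],[0,0,0],[0,0,0]],"dp":[[-0.6,-0.7,0],[-0.6,-0.7,0],[-0.6,-0.7,0]],"claw":[1,1,1]}'
python3 look.py w2 brush:.006 stand:0
python3 - <<'E'
import cv2,numpy as np
a=cv2.imread("pics/w1.png");b=cv2.imread("pics/w2.png")
cv2.imwrite("pics/w12.png",cv2.resize(np.vstack([a,b]),None,fx=.7,fy=.7))
E
```

```text
t: 3.52
tcp_pos: [0.3938, -0.3761, 0.3314]
tool_rot: [[0.003, 1.0, 0.0], [1.0, -0.003, -0.0], [-0.0, 0.0, -1.0]]
contact_force: [-0.4, 0.9, 0.3]
finger_gap: 0.0853
grip_force: 0.0
tcp [ 0.3938 -0.3761  0.3314] [[0.003, 1.0, 0.0], [1.0, -0.003, -0.0], [-0.0, 0.0, -1.0]] 3.525
brush lm 0.71 [157. 317.] [ 0.3982 -0.3761  0.006 ]
brush rect 0.66 [303. 145.  28.  56.]
stand lm 0.73 [157. 315.] [ 0.3951 -0.3778  0.    ]
stand lm 0.58 [ 76. 414.] [ 0.5335 -0.2638  0.    ]
stand rect 0.89 [288. 129.  52.  56.]
```

View pics/w12.png

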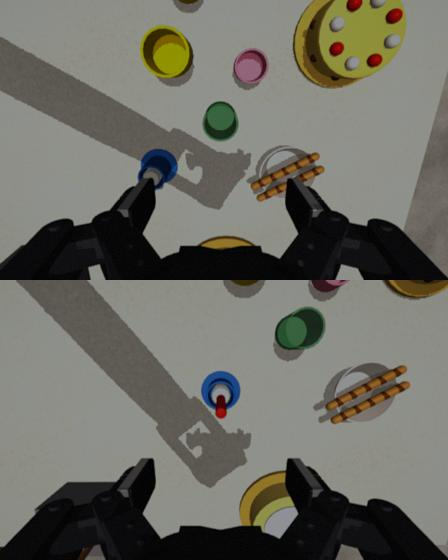

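The lower view shows the stand at (315,157), with the handle top at about (316,189). Next I'll check the handle top at z≈0.19 to see if the brush tilts.

```bash
python3 - <<'E'
from h import *
import cv2
im=cv2.imread("pics/w2.png");st=manip.get_state();w=manip.grab_frame("wrist")
hsv=cv2.cvtColor(w["img"],cv2.COLOR_RGB2HSV);r=((hsv[...,0]<6)|(hsv[...,0]>174))&(hsv[...,1]>180)&(hsv[...,2]>60)
m=np.argwhere(r[100:260,270:370])+[100,270];print(len(m),m.min(0),m.max(0))
print(ray(w,m[m[:,0]>=m[:,0].max()-12].mean(0),.191,st), ray(w,m.mean(0),.14,st))
print(proj(w,[.396,-.377,.191],st),proj(w,[.396,-.377,.006],st))
E
```

```text
334 [166 306] [198 320]
[ 0.39516568 -0.37802614  0.191     ] [ 0.39497746 -0.38379487  0.14      ]
(np.float64(190.5007704703386), np.float64(313.73775307325536)) (np.float64(158.47440013394166), np.float64(314.0149841176213))
```

```bash
python3 -m pendant '{"angular":[[0,0,0],[0,0,0],[0,0,0]],"dp":[[-0.02,0.015,0.4],[-0.02,0.015,0.7],[-0.02,0.015,1]],"claw":[1,1,1]}' >/dev/null&& python3 -m pendant '{"angular":[[0,0,0],[0,0,0],[0,0,0],[0,0,0]],"dp":[[0,0,0.4],[0,0,0.7],[0,0,1],[0,0,1]],"claw":[1,1,1,1]}' && python3 -m pendant '{"angular":[[0,0,0],[0,0,0],[0,0,0],[0,0,0],[0,0,0],[0,0,0],[0,0,0],[0,0,0]],"dp":[[0,0,0],[0,0,0],[0,0,0],[0,0,0],[0,0,0],[0,0,0],[0,0,0],[0,0,0]],"claw":[0,0,0,0,0,0,0,0]}'
```

```text
t: 4.7
tcp_pos: [0.3957, -0.3748, 0.1283]
tool_rot: [[-0.001, 1.0, -0.004], [1.0, 0.001, 0.005], [0.005, -0.004, -1.0]]
contact_force: [-0.2, 0.8, 1.0]
finger_gap: 0.0853
grip_force: 0.0
t: 5.7
tcp_pos: [0.3965, -0.3775, 0.1322]
tool_rot: [[-0.0, 1.0, 0.0], [1.0, 0.0, -0.001], [-0.001, 0.0, -1.0]]
contact_force: [-2.8, 0.2, 6.6]
finger_gap: 0.0147
grip_force: 58.7
```

```bash
python3 -m pendant '{"angular":[[0,0,0],[0,0,0],[0,0,0]],"dp":[[0,0,-0.3],[0,0,-0.7],[0,0,-1]],"claw":[0,0,0]}' >/dev/null&& python3 -m pendant '{"angular":[[0,0,0],[0,0,0],[0,0,0]],"dp":[[0.2,0.2,-0.2],[0.6,0.7,-0.2],[0.6,0.7,-0.2]],"claw":[0,0,0]}' >/dev/null && python3 -m pendant '{"angular":[[0,0,0],[0,0,0],[0,0,0],[0,0,0]],"dp":[[0.5,0.5,0],[0.6,0.7,0],[0.6,0.7,0],[0.6,0.7,0]],"claw":[0,0,0,0]}'
python3 look.py w3 brush:.126 beaker:0
```

```text
t: 6.95
tcp_pos: [0.5356, -0.2575, 0.2504]
tool_rot: [[0.001, 1.0, -0.001], [1.0, -0.001, 0.0], [0.0, -0.001, -1.0]]
contact_force: [0.3, -0.1, -1.3]
finger_gap: 0.0145
grip_force: 58.9
tcp [ 0.5356 -0.2575  0.2504] [[0.001, 1.0, -0.001], [1.0, -0.001, 0.0], [0.0, -0.001, -1.0]] 6.95
brush lm 0.61 [190. 315.] [ 0.5369 -0.2551  0.126 ]
brush rect 0.95 [293. 172.  47. 186.]
brush rect 0.37 [336.  50.  65.  68.]
beaker lm 0.92 [171. 314.] [ 0.5354 -0.2637  0.    ]
beaker rect 0.62 [283. 143.  62.  64.]
```

View pics/w3.png

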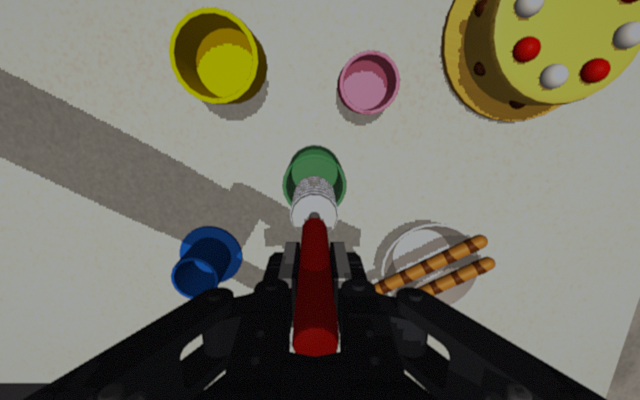

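The brush hangs straight at (315,200) over the beaker, which is centred at (314,175). Starting the strokes.

```bash
python3 -m pendant '{"angular":[[0,0,0],[0,0,0],[0,0,0],[0,0,0]],"dp":[[-0.03,0,0.3],[-0.03,0,0.6],[-0.03,0,0.9],[-0.03,0,1]],"claw":[0,0,0,0]}' && python3 -m pendant '{"angular":[[0,0,0],[0,0,0],[0,0,0],[0,0,0],[0,0,0],[0,0,0],[0,0,0],[0,0,0]],"dp":[[0,0,0.1],[0,0,0.1],[0,0,0.1],[0,0,0.1],[0,0,-0.15],[0,0,-0.37],[0,0,-0.37],[0,0,-0.37]],"claw":[0,0,0,0,0,0,0,0]}' && python3 -m pendant '{"angular":[[0,0,0],[0,0,0],[0,0,0],[0,0,0],[0,0,0],[0,0,0],[0,0,0],[0,0,0]],"dp":[[0,0,0.25],[0,0,0.47],[0,0,0.47],[0,0,0.47],[0,0,0.25],[0,0,0],[0,0,0],[0,0,0]],"claw":[0,0,0,0,0,0,0,0]}' && python3 -m pendant '{"angular":[[0,0,0],[0,0,0],[0,0,0],[0,0,0]],"dp":[[0,0,0.25],[0,0,0.47],[0,0,0.47],[0,0,0.47]],"claw":[0,0,0,0]}'
```

```text
t: 7.7
tcp_pos: [0.535, -0.2596, 0.1489]
tool_rot: [[0.001, 1.0, -0.003], [1.0, -0.001, 0.002], [0.002, -0.003, -1.0]]
contact_force: [-0.1, 1.0, 0.0]
finger_gap: 0.0143
grip_force: 58.9
t: 8.7
tcp_pos: [0.5362, -0.2598, 0.1876]
tool_rot: [[-0.0, 1.0, -0.001], [1.0, 0.0, 0.0], [0.0, -0.001, -1.0]]
contact_force: [0.0, -0.0, -0.1]
finger_gap: 0.0146
grip_force: 58.9
t: 9.7
tcp_pos: [0.5364, -0.26, 0.1881]
tool_rot: [[0.0, 1.0, 0.0], [1.0, -0.0, -0.0], [-0.0, 0.0, -1.0]]
contact_force: [-0.4, -0.2, -0.4]
finger_gap: 0.0148
grip_force: 58.9
t: 10.2
tcp_pos: [0.5365, -0.26, 0.1414]
tool_rot: [[-0.0, 1.0, -0.0], [1.0, 0.0, 0.0], [0.0, -0.0, -1.0]]
contact_force: [0.1, -0.8, -0.6]
finger_gap: 0.0143
grip_force: 58.9
```

```bash
python3 -m pendant '{"angular":[[0,0,0],[0,0,0],[0,0,0],[0,0,0]],"dp":[[0,0,0],[0,0,-0.4],[0,0,-0.8],[0,0,-1]],"claw":[0,0,0,0]}' >/dev/null&& python3 -m pendant '{"angular":[[0,0,0],[0,0,0],[0,0,0]],"dp":[[-0.1,-0.1,-0.2],[-0.5,-0.6,-0.2],[-0.6,-0.7,-0.2]],"claw":[0,0,0]}' >/dev/null && python3 -m pendant '{"angular":[[0,0,0],[0,0,0],[0,0,0],[0,0,0],[0,0,0]],"dp":[[-0.3,-0.35,0],[-0.575,-0.7,0],[-0.575,-0.7,0],[-0.575,-0.7,0],[-0.575,-0.7,0]],"claw":[0,0,0,0,0]}'
python3 look.py w4 brush:.13 stand:0; python3 - <<'E'
from h import *
s=manip.grab_frame("scene");q=manip.grab_frame("side")
for p in (s,q):
    print([(round(d["score"],2),d["location"]) for n in("brush","stand") for d in manip.landmark_of(n,p)[:2]], proj(p,[.3965,-.3775,.136]),proj(p,[.3965,-.3775,0]))
E
```

```text
t: 11.7
tcp_pos: [0.3971, -0.3769, 0.261]
tool_rot: [[-0.001, 1.0, -0.0], [1.0, 0.001, 0.001], [0.001, -0.0, -1.0]]
contact_force: [0.2, 0.4, -0.2]
finger_gap: 0.0144
grip_force: 59.0
tcp [ 0.3971 -0.3769  0.261 ] [[-0.001, 1.0, -0.0], [1.0, 0.001, 0.001], [0.001, -0.0, -1.0]] 11.7
brush lm 0.82 [194. 313.] [ 0.3969 -0.3807  0.13  ]
brush rect 0.62 [292. 174.  48. 183.]
stand lm 0.63 [168. 314.] [ 0.3966 -0.3813  0.    ]
stand rect 0.98 [279. 134.  64.  61.]
[(0.85, [146.1, 154.7]), (0.89, [180.2, 174.3])] (np.float64(145.04032255593435), np.float64(155.64683187909318)) (np.float64(181.24494097358615), np.float64(173.68375225668973))
[(0.66, [121.8, 403.2]), (0.73, [155.5, 399.6])] (np.float64(122.58720797968147), np.float64(402.65449136020834)) (np.float64(158.1658805382205), np.float64(397.0883850873135))
```

View pics/w4.png

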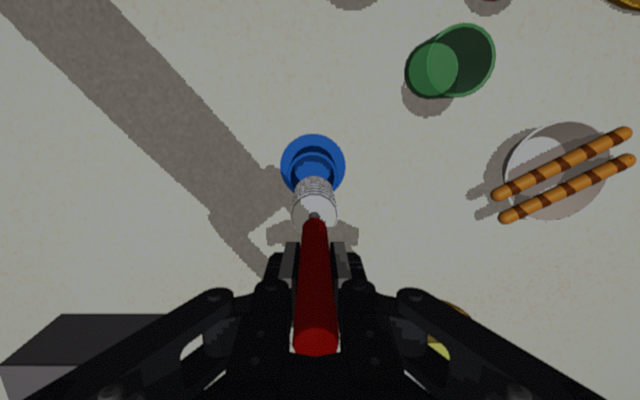

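The brush at (315,200) lines up over the stand cup at (313,165). I'll lower it and release.

```bash
python3 -m pendant '{"angular":[[0,0,0],[0,0,0],[0,0,0],[0,0,0]],"dp":[[-0.01,0,0.3],[-0.01,0,0.55],[-0.01,0,0.8],[-0.01,0,1]],"claw":[0,0,0,0]}' && python3 -m pendant '{"angular":[[0,0,0],[0,0,0],[0,0,0]],"dp":[[0,0,0.15],[0,0,0.26],[0,0,0.26]],"claw":[0,0,0]}' && python3 -m pendant '{"angular":[[0,0,0],[0,0,0],[0,0,0],[0,0,0],[0,0,0],[0,0,0]],"dp":[[0,0,0],[0,0,0],[0,0,0],[0,0,0],[0,0,0],[0,0,0]],"claw":[1,1,1,1,1,1]}' && python3 -m pendant '{"angular":[[0,0,0],[0,0,0],[0,0,0],[0,0,0]],"dp":[[0,0,-0.3],[0,0,-0.6],[0,0,-1],[0,0,-1]],"claw":[1,1,1,1]}'  && python3 -m pendant '{"angular":[[0,0,0],[0,0,0],[0,0,0],[0,0,0]],"dp":[[0,0,-0.6],[0,0,-1],[0,0,-1],[0,0,-1]],"claw":[1,1,1,1]}'
python3 look.py w5 brush:.006 stand:0
python3 - <<'E'
from h import *
np.set_printoptions(precision=4,suppress=True)
s=manip.grab_frame("scene");q=manip.grab_frame("side");save(q,"side5")
for n in ("brush","stand","guard_bar","guard_hinge","start_top","station","pot_pink","pot_yellow"):
    A=manip.landmark_of(n,s);B=manip.landmark_of(n,q)
    print(n,[(round(d["score"],2),np.round(d["location"])) for d in A[:2]],[(round(d["score"],2),np.round(d["location"])) for d in B[:2]], tri([(s,A[0]["location"],0),(q,B[0]["location"],0)]) if A and B else "")
E
```

```text
t: 12.75
tcp_pos: [0.3963, -0.3783, 0.1601]
tool_rot: [[0.0, 1.0, -0.0], [1.0, -0.0, 0.001], [0.001, -0.0, -1.0]]
contact_force: [-0.6, -0.4, -1.0]
finger_gap: 0.0143
grip_force: 59.1
t: 13.12
tcp_pos: [0.3962, -0.3782, 0.1346]
tool_rot: [[0.0, 1.0, -0.001], [1.0, -0.0, 0.001], [0.001, -0.001, -1.0]]
contact_force: [-1.0, -0.0, -0.3]
finger_gap: 0.0147
grip_force: 59.1
t: 13.88
tcp_pos: [0.3965, -0.3785, 0.1353]
tool_rot: [[0.0, 1.0, -0.0], [1.0, -0.0, 0.0], [0.0, -0.0, -1.0]]
contact_force: [-0.5, -0.2, -0.9]
finger_gap: 0.0853
grip_force: 0.0
t: 14.38
tcp_pos: [0.3979, -0.3802, 0.2399]
tool_rot: [[-0.0, 1.0, 0.005], [1.0, 0.0, -0.006], [-0.006, 0.005, -1.0]]
contact_force: [0.2, -0.1, -1.2]
finger_gap: 0.0854
grip_force: 0.0
t: 14.88
tcp_pos: [0.3962, -0.3781, 0.3336]
tool_rot: [[0.0, 1.0, -0.001], [1.0, 0.0, 0.002], [0.002, -0.001, -1.0]]
contact_force: [0.4, 0.8, -0.5]
finger_gap: 0.0856
grip_force: 0.0
tcp [ 0.3962 -0.3781  0.3336] [[0.0, 1.0, -0.001], [1.0, 0.0, 0.002], [0.002, -0.001, -1.0]] 14.875
brush lm 0.7 [155. 316.] [ 0.3987 -0.3752  0.006 ]
brush rect 0.94 [303. 145.  
[... 291 characters left out ...]
867 -0.3837 -0.0111]
guard_bar [(0.7, array([137., 364.]))] [(0.82, array([238., 352.]))] [0.4293 0.135  0.0828]
guard_hinge [(0.66, array([197., 432.]))] [(0.64, array([277., 258.])), (0.4, array([274., 294.]))] [0.615  0.2655 0.0211]
start_top [(0.74, array([217., 218.]))] [(0.7, array([322., 344.]))] [ 0.3824 -0.1782 -0.416 ]
station [(0.88, array([185., 407.]))] [(0.75, array([272., 295.]))] [0.5481 0.2199 0.0064]
pot_pink [(0.91, array([227., 262.])), (0.44, array([187., 406.]))] [(0.94, array([184., 324.]))] [ 0.5905 -0.1645 -0.0063]
pot_yellow [(0.68, array([180., 264.])), (0.67, array([179., 309.]))] [(0.97, array([220., 346.])), (0.82, array([196., 371.]))] [ 0.4654 -0.111  -0.0358]
```

View pics/side5.png

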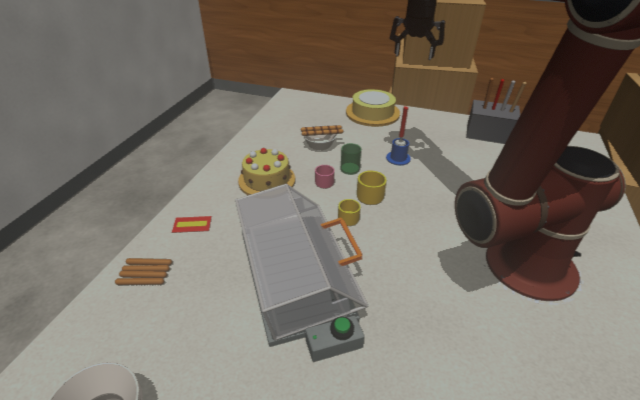

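The brush stands upright in its stand at (400,135). The guard looks slightly ajar or closed, with the bar at (345,240). I'll go over the station and look.

```bash
for i in 1; do python3 -m pendant '{"angular":[[0,0,0],[0,0,0]],"dp":[[0.6,0.1,-0.1],[0.96,0.21,-0.13]],"claw":[1,1]}' && python3 -m pendant '{"angular":[[0,0,0],[0,0,0]],"dp":[[0.6,0.1,-0.1],[0.96,0.21,-0.13]],"claw":[1,1]}' && python3 -m pendant '{"angular":[[0,0,0],[0,0,0]],"dp":[[0.6,0.1,-0.1],[0.96,0.21,-0.13]],"claw":[1,1]}' && python3 -m pendant '{"angular":[[0,0,0],[0,0,0]],"dp":[[0.6,0.1,-0.1],[0.96,0.21,-0.13]],"claw":[1,1]}' && python3 -m pendant '{"angular":[[0,0,0],[0,0,0],[0,0,0],[0,0,0]],"dp":[[0.6,0.1,-0.1],[0.96,0.21,-0.13],[0.96,0.21,-0.13],[0.96,0.21,-0.13]],"claw":[1,1,1,1]}'; done | grep tcp
python3 look.py w6 guard_bar:.06 guard_hinge:.02 start_top:.05 deck:.02 pot_yellow:0
```

```text
tcp_pos: [0.4177, -0.2812, 0.3491]
tcp_pos: [0.4388, -0.1845, 0.3625]
tcp_pos: [0.4597, -0.0884, 0.3755]
tcp_pos: [0.4807, 0.0077, 0.3885]
tcp_pos: [0.5014, 0.101, 0.4001]
tcp [0.5014 0.101  0.4001] [[0.0, 1.0, -0.0], [1.0, -0.0, -0.001], [-0.001, -0.0, -1.0]] 17.525
guard_bar lm 0.94 [136. 267.] [0.4306 0.1303 0.06  ]
guard_bar rect 0.88 [206.   1. 286. 210.]
guard_bar rect 0.72 [315. 314.  35.  44.]
guard_hinge rect 0.6 [204.   0. 288. 213.]
start_top lm 0.47 [219. 296.] [ 0.4713 -0.0067  0.05  ]
start_top rect 0.51 [205.   1. 289. 210.]
deck lm 0.63 [135. 267.] [0.4252 0.127  0.02  ]
pot_yellow lm 0.82 [274. 284.] [ 0.444 -0.137  0.   ]
pot_yellow lm 0.71 [218. 298.] [ 0.472  -0.0228  0.    ]
pot_yellow lm 0.18 [ 78. 344.] [0.5501 0.216  0.    ]
pot_yellow rect 0.97 [254. 256.  52.  64.]
pot_yellow rect 0.77 [280. 204.  38.  40.]
pot_yellow rect 0.6 [203.   0. 290. 208.]
```

View pics/w6.png

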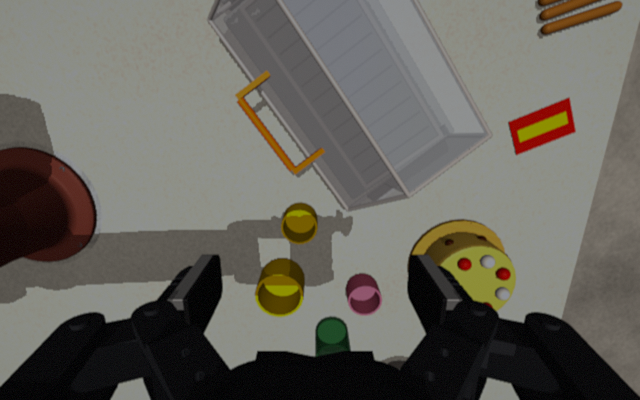

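The bar runs from (240,97) to (296,170), the small yellow pot is at (299,222), the pink pot at (364,294) and the guard's front right corner at (347,209). I'll compute the bar pose and the station yaw.

```bash
python3 - <<'E'
from h import *
np.set_printoptions(precision=4,suppress=True)
st=manip.get_state();w=manip.grab_frame("wrist");s=manip.grab_frame("scene");q=manip.grab_frame("side")
B=[manip.landmark_of("guard_bar",p)[0]["location"] for p in (s,q)]
H=[manip.landmark_of("guard_hinge",p)[0]["location"] for p in (s,q)]
T=manip.landmark_of("start_top",q)[0]["location"]
X=tri([(s,B[0],0),(q,B[1],0),(w,[134,267.5],st)]);print("bar",X,tri([(q,B[1],0),(w,[134,267.5],st)]))
print("hinge",tri([(s,H[0],0),(q,H[1],0)]),"btn",ray(q,T,.052))
for z in (.05,.065,.08):
    a=ray(w,[97,239.5],z,st);b=ray(w,[171,296],z,st);d=a-b;print(z,np.linalg.norm(d),np.degrees(np.arctan2(-d[0],d[1])),(a+b)/2)
E
```

```text
bar [0.4323 0.1364 0.087 ] [0.4324 0.1338 0.0829]
hinge [0.6113 0.2711 0.0205] btn [0.3967 0.3417 0.052 ]
0.05 0.13817556337369116 36.31295467721922 [0.4322 0.1303 0.05  ]
0.065 0.13397411749505023 36.31295467721922 [0.4343 0.1316 0.065 ]
0.08 0.12977267161640932 36.312954677219224 [0.4364 0.1329 0.08  ]
```

```bash
python3 -m pendant '{"angular":[[0,0,-0.025],[0,0,-0.05],[0,0,-0.075],[0,0,-0.1014],[0,0,-0.1014]],"dp":[[0.1,-0.2,0.3],[0.2,-0.4,0.6],[0.33,-0.68,0.8],[0.33,-0.68,1],[0.33,-0.68,1]],"claw":[0.26,0.26,0.26,0.26,0.26]}' && python3 -m pendant '{"angular":[[0,0,0],[0,0,0],[0,0,0],[0,0,0]],"dp":[[0,0,0.4],[0,0,0.8],[0,0,1],[0,0,1]],"claw":[0.26,0.26,0.26,0.26]}'
python3 look.py w7 guard_bar:.085
```

```text
t: 19.1
tcp_pos: [0.4325, 0.1346, 0.2986]
tool_rot: [[-0.594, 0.805, -0.003], [0.805, 0.594, -0.0], [0.001, -0.003, -1.0]]
contact_force: [0.6, -0.3, 0.0]
finger_gap: 0.0222
grip_force: 0.0
t: 19.6
tcp_pos: [0.4332, 0.1343, 0.1996]
tool_rot: [[-0.594, 0.805, -0.002], [0.805, 0.594, -0.0], [0.001, -0.002, -1.0]]
contact_force: [0.9, 0.3, 0.6]
finger_gap: 0.0221
grip_force: 0.0
tcp [0.4332 0.1343 0.1996] [[-0.594, 0.805, -0.002], [0.805, 0.594, -0.0], [0.001, -0.002, -1.0]] 19.6
guard_bar lm 0.81 [198. 314.] [0.4348 0.1321 0.085 ]
guard_bar rect 0.86 [306.   1. 334. 399.]
```

View pics/w7.png

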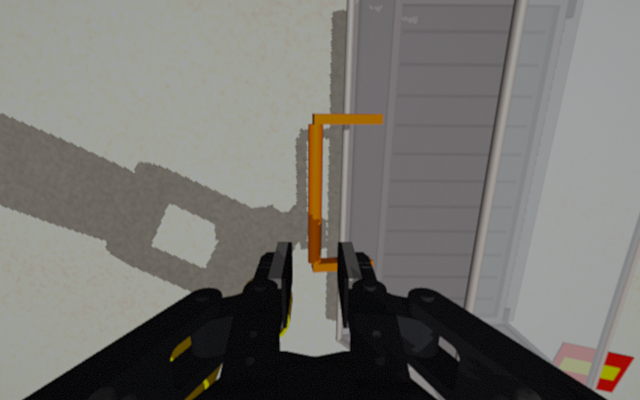

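The bar is vertical in the image at column 315, centred between the fingers. I'll descend and grip it.

```bash
python3 -m pendant '{"angular":[[0,0,0],[0,0,0],[0,0,0],[0,0,0]],"dp":[[0,0,0.3],[0,0,0.6],[0,0,0.9],[0,0,1]],"claw":[0.26,0.26,0.26,0.26]}' && python3 -m pendant '{"angular":[[0,0,0],[0,0,0],[0,0,0]],"dp":[[0,0,0.16],[0,0,0.32],[0,0,0.32]],"claw":[0.26,0.26,0.26]}' && python3 -m pendant '{"angular":[[0,0,0],[0,0,0],[0,0,0],[0,0,0]],"dp":[[0,0,0],[0,0,0],[0,0,0],[0,0,0]],"claw":[0,0,0,0]}'
```

```text
t: 20.25
tcp_pos: [0.4334, 0.1345, 0.1]
tool_rot: [[-0.595, 0.804, -0.001], [0.804, 0.595, -0.0], [0.0, -0.001, -1.0]]
contact_force: [0.4, -0.0, 0.2]
finger_gap: 0.0224
grip_force: 0.0
t: 20.62
tcp_pos: [0.4326, 0.1344, 0.0671]
tool_rot: [[-0.595, 0.804, -0.002], [0.804, 0.595, -0.0], [0.001, -0.002, -1.0]]
contact_force: [-0.2, -0.1, -0.6]
finger_gap: 0.0224
grip_force: 0.0
t: 21.12
tcp_pos: [0.4329, 0.1341, 0.0682]
tool_rot: [[-0.595, 0.804, -0.001], [0.804, 0.595, -0.001], [0.0, -0.002, -1.0]]
contact_force: [-3.2, -3.4, 0.9]
finger_gap: 0.0102
grip_force: 58.5
```

Gripped. Raising it along the arc now.

```bash
python3 -m pendant '{"angular":[[0,0,0],[0,0,0],[0,0,0],[0,0,0]],"dp":[[0,0.08,-0.22],[0,0.175,-0.433],[0,0.29,-0.63],[0,0.431,-0.823]],"claw":[0,0,0,0]}' && python3 -m pendant '{"angular":[[0,0,0],[0,0,0],[0,0,0],[0,0,0]],"dp":[[0,0.16,-0.17],[0,0.331,-0.331],[0,0.52,-0.47],[0,0.721,-0.589]],"claw":[0,0,0,0]}'
```

```text
t: 21.62
tcp_pos: [0.4658, 0.158, 0.1497]
tool_rot: [[-0.595, 0.804, -0.008], [0.804, 0.595, -0.006], [-0.001, -0.01, -1.0]]
contact_force: [-5.2, -7.9, -0.8]
finger_gap: 0.0095
grip_force: 58.4
t: 22.12
tcp_pos: [0.5258, 0.2014, 0.2139]
tool_rot: [[-0.594, 0.804, -0.002], [0.804, 0.594, -0.005], [-0.003, -0.005, -1.0]]
contact_force: [-10.0, -9.3, 13.3]
finger_gap: 0.01
grip_force: 58.5
```

```bash
python3 -m pendant '{"angular":[[0,0,0],[0,0,0],[0,0,0],[0,0,0]],"dp":[[0,0.21,-0.09],[0,0.431,-0.177],[0,0.66,-0.22],[0,0.891,-0.263]],"claw":[0,0,0,0]}' && python3 -m pendant '{"angular":[[0,0,0],[0,0,0],[0,0,0],[0,0,0]],"dp":[[0,0.2,-0.01],[0,0.35,0],[0,0.35,0],[0,0.35,0]],"claw":[0,0,0,0]}'
python3 - <<'E'
from h import *
q=manip.grab_frame("side");save(q,"side8")
E
```

```text
t: 22.62
tcp_pos: [0.6, 0.2554, 0.2407]
tool_rot: [[-0.594, 0.804, 0.006], [0.804, 0.594, -0.002], [-0.005, 0.004, -1.0]]
contact_force: [0.0, -4.8, 3.6]
finger_gap: 0.0096
grip_force: 60.4
t: 23.12
tcp_pos: [0.6296, 0.2771, 0.2403]
tool_rot: [[-0.594, 0.804, 0.011], [0.804, 0.594, 0.002], [-0.005, 0.01, -1.0]]
contact_force: [5.7, -2.3, 5.6]
finger_gap: 0.0094
grip_force: 62.8
```

View pics/side8.png

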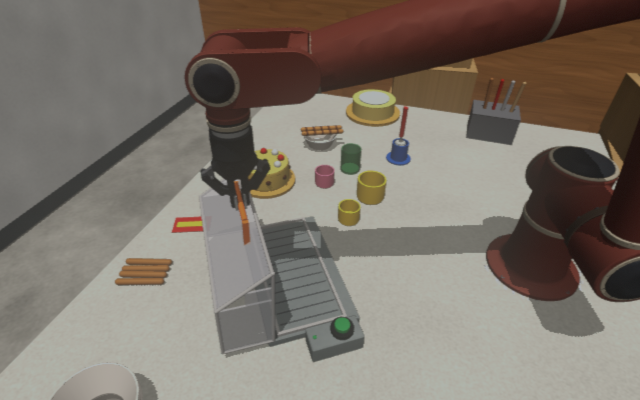

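The guard is up, at about 1.52 rad. The bar is at (242,215) and the deck is clear. I'll nudge the guard a little further, release, rise and go to the yellow pot.

```bash
python3 -m pendant '{"angular":[[0,0,0],[0,0,0],[0,0,0]],"dp":[[0,0.1,0],[0,0.2,0.03],[0,0.2,0.03]],"claw":[0,0,0]}' && python3 -m pendant '{"angular":[[0,0,0],[0,0,0],[0,0,0]],"dp":[[0,0,0],[0,0,0],[0,0,0]],"claw":[0.28,0.28,0.28]}' && python3 -m pendant '{"angular":[[0,0,0],[0,0,0],[0,0,0]],"dp":[[0,0,-0.3],[0,0,-0.8],[0,0,-0.8]],"claw":[0.28,0.28,0.28]}'
python3 - <<'E'
from h import *
np.set_printoptions(precision=4,suppress=True)
st=manip.get_state();s=manip.grab_frame("scene");q=manip.grab_frame("side")
for n,z in (("guard_bar",.25),("deck",.02),("start_top",.052),("pot_yellow",0),("pot_pink",0),("beaker",0)):
    for p in(s,q): print(n,[(round(d["score"],2),np.round(d["location"]),ray(p,d["location"],z)[:2]) for d in manip.landmark_of(n,p)[:2]])
R=np.array(st["tool_rot"]);print(R.T@(np.array([.471,-.0225,.25])-st["tcp_pos"])*10)
E
```

```text
t: 23.55
tcp_pos: [0.6458, 0.2893, 0.2378]
tool_rot: [[-0.594, 0.804, 0.011], [0.804, 0.594, 0.003], [-0.004, 0.011, -1.0]]
contact_force: [3.7, -1.6, 6.6]
finger_gap: 0.0093
grip_force: 63.0
t: 23.92
tcp_pos: [0.6415, 0.2889, 0.2321]
tool_rot: [[-0.595, 0.804, -0.001], [0.804, 0.595, 0.0], [0.001, -0.001, -1.0]]
contact_force: [-0.2, -0.6, -0.2]
finger_gap: 0.024
grip_force: 0.0
t: 24.3
tcp_pos: [0.6437, 0.2896, 0.3193]
tool_rot: [[-0.595, 0.804, 0.009], [0.804, 0.595, 0.003], [-0.003, 0.01, -1.0]]
contact_force: [0.6, 0.4, 0.2]
finger_gap: 0.0238
grip_force: 0.0
guard_bar [(0.59, array([135., 478.]), array([0.6397, 0.2957]))]
guard_bar [(0.81, array([205., 230.]), array([0.6443, 0.2904])), (0.24, array([171., 348.]), array([0.4558, 0.1017]))]
deck [(0.61, array([180., 408.]), array([0.5454, 0.2248]))]
deck [(0.77, array([269., 292.]), array([0.552 , 0.2184])), (0.25, array([156., 396.]), array([ 0.4003, -0.3604]))]
start_top [(0.61, array([121., 440.]), array([0.3839, 0.3735])), (0.28, array([218., 221.]), array([ 0.5825, -0.2516]))]
start_top [(0.76, array([324., 343.]), array([0.3899, 0.346 ]))]
pot_yellow [(0.69, array([180., 307.]), array([ 0.4722, -0.0276])), (0.57, array([180., 264.]), array([ 0.4455, -0.1416]))]
pot_yellow [(0.75, array([219., 348.]), array([ 0.4749, -0.0209])), (0.73, array([194., 369.]), array([ 0.4436, -0.1506]))]
pot_pink [(0.91, array([228., 262.]), array([ 0.5951, -0.1646]))]
pot_pink [(0.88, array([186., 321.]), array([ 0.5946, -0.1449]))]
beaker [(0.87, array([216., 219.]), array([ 0.539 , -0.2643]))]
beaker [(0.58, array([172., 347.]), array([ 0.5364, -0.2393]))]
[-1.4784 -3.2516  0.6664]
```

```bash
python3 -m pendant '{"angular":[[0,0,0],[0,0,0]],"dp":[[-0.2,-0.5,0],[-0.37,-0.81,0]],"claw":[0.28,1]}' >/dev/null && python3 -m pendant '{"angular":[[0,0,0],[0,0,0]],"dp":[[-0.2,-0.4,0],[-0.37,-0.81,0.3]],"claw":[1,1]}' >/dev/null && python3 -m pendant '{"angular":[[0,0,0],[0,0,0]],"dp":[[-0.2,-0.4,0.2],[-0.37,-0.81,0.4]],"claw":[1,1]}' > /dev/null && python3 -m pendant '{"angular":[[0,0,0],[0,0,0],[0,0,0],[0,0,0]],"dp":[[-0.2,-0.4,0.1],[-0.37,-0.81,0.3],[-0.37,-0.81,0.3],[-0.37,-0.81,0.3]],"claw":[1,1,1,1]}'
cat > pot.py <<'E'
# refine round object: fit circle centre from its mask by projecting model rim/base outlines
import sys
from h import *
from scipy.optimize import minimize
np.set_printoptions(precision=4,suppress=True)
n,x,y,r,hh=sys.argv[1],*map(float,sys.argv[2:6])
st=manip.get_state();w=manip.grab_frame("wrist");save(w,"w_"+n)
th=np.linspace(0,2*np.pi,40,endpoint=False)
def mask(c):
    P=[proj(w,[c[0]+r*np.cos(a),c[1]+r*np.sin(a),z],st)[::-1] for z in(0,hh) for a in th]
    m=np.zeros((400,640),np.uint8);cv2.fillConvexPoly(m,cv2.convexHull(np.float32(P)).astype(int),1);return m>0
best=None
for d in manip.outline_of(n,w)[:3]:
    M=d["mask"];res=max(((( (mm:=mask((x+i*.002,y+j*.002)))&M).sum()/(mm|M).sum(),x+i*.002,y+j*.002) for i in range(-8,9) for j in range(-8,9)))
    print(n,round(d["score"],2),"IoU %.3f at %.4f %.4f"%res)
    if best is None or res[0]>best[0]: best=res
R=np.array(st["tool_rot"]);print("tcp",st["tcp_pos"],"dp to",R.T@(np.array([best[1],best[2],.012])-st["tcp_pos"])*10)
E
python3 pot.py pot_yellow .472 -.023 .031 .05
```

```text
t: 26.25
tcp_pos: [0.47, -0.0228, 0.2135]
tool_rot: [[-0.595, 0.804, 0.001], [0.804, 0.595, 0.0], [-0.001, 0.001, -1.0]]
contact_force: [0.8, 0.1, -0.4]
finger_gap: 0.0853
grip_force: 0.0
pot_yellow 0.98 IoU 0.927 at 0.4760 -0.0210
pot_yellow 0.83 IoU 0.000 at 0.4880 -0.0070
tcp [ 0.47   -0.0228  0.2135] dp to [-0.0194  0.0566  2.0155]
```

```bash
python3 -m pendant '{"angular":[[0,0,0],[0,0,0],[0,0,0]],"dp":[[-0.02,0.057,0.4],[-0.02,0.057,0.8],[-0.02,0.057,1]],"claw":[1,1,1]}' >/dev/null&& python3 -m pendant '{"angular":[[0,0,0],[0,0,0],[0,0,0],[0,0,0]],"dp":[[0,0,0.4],[0,0,0.8],[0,0,0.98],[0,0,0.98]],"claw":[1,1,1,1]}' && python3 -m pendant '{"angular":[[0,0,0],[0,0,0],[0,0,0],[0,0,0],[0,0,0]],"dp":[[0,0,0],[0,0,0],[0,0,0],[0,0,0],[0,0,0]],"claw":[0,0,0,0,0]}' && python3 -m pendant '{"angular":[[0,0,0],[0,0,0],[0,0,0],[0,0,0]],"dp":[[0,0,-0.3],[0,0,-0.7],[0,0,-1],[0,0,-1]],"claw":[0,0,0,0]}'
python3 look.py w9 deck:.02
python3 - <<'E'
from h import *
np.set_printoptions(precision=4,suppress=True)
st=manip.get_state();R=np.array(st["tool_rot"]);c=np.array([.547,.219]);a=np.radians(36.5);ux=np.array([np.cos(a),np.sin(a)]);uy=np.array([-ux[1],ux[0]])
for k in(.077,0,-.077):
    t=c-.005*ux+k*uy;print(t,R.T@(np.array([*t,.115])-st["tcp_pos"])*10)
E
```

```text
t: 27.22
tcp_pos: [0.4747, -0.0202, 0.0136]
tool_rot: [[-0.596, 0.803, -0.003], [0.803, 0.596, 0.001], [0.002, -0.002, -1.0]]
contact_force: [-0.3, 0.5, 0.1]
finger_gap: 0.0853
grip_force: 0.0
t: 27.85
tcp_pos: [0.4774, -0.0214, 0.017]
tool_rot: [[-0.595, 0.804, 0.004], [0.804, 0.595, -0.0], [-0.003, 0.003, -1.0]]
contact_force: [1.2, 0.5, 6.8]
finger_gap: 0.0599
grip_force: 65.4
t: 28.35
tcp_pos: [0.4772, -0.0216, 0.1176]
tool_rot: [[-0.595, 0.804, 0.006], [0.804, 0.595, -0.001], [-0.005, 0.004, -1.0]]
contact_force: [-0.2, -0.1, -1.0]
finger_gap: 0.0602
grip_force: 65.6
tcp [ 0.4772 -0.0216  0.1176] [[-0.595, 0.804, 0.006], [0.804, 0.595, -0.001], [-0.005, 0.004, -1.0]] 28.35
deck rect 0.76 [425.   0. 212. 229.]
[0.4972 0.2779] [ 2.2649  1.9636 -0.0194]
[0.543 0.216] [ 1.4949  1.9636 -0.0211]
[0.5888 0.1541] [ 0.7249  1.9636 -0.0227]
```

```bash
python3 -m pendant '{"angular":[[0,0,0],[0,0,0]],"dp":[[0.4,0.3,-0.2],[0.75,0.65,-0.3]],"claw":[0,0]}' >/dev/null&& python3 -m pendant '{"angular":[[0,0,0],[0,0,0]],"dp":[[0.4,0.3,0],[0.75,0.65,0]],"claw":[0,0]}' >/dev/null && python3 -m pendant '{"angular":[[0,0,0],[0,0,0],[0,0,0],[0,0,0]],"dp":[[0.4,0.3,0],[0.76,0.66,0],[0.76,0.66,0],[0.76,0.66,0]],"claw":[0,0,0,0]}'
python3 look.py w10 deck:.02 start_top:.052
```

```text
t: 29.5
tcp_pos: [0.4972, 0.2766, 0.1425]
tool_rot: [[-0.595, 0.804, -0.004], [0.804, 0.595, -0.002], [0.001, -0.004, -1.0]]
contact_force: [0.8, -0.8, -1.9]
finger_gap: 0.0597
grip_force: 65.9
tcp [0.4972 0.2766 0.1425] [[-0.595, 0.804, -0.004], [0.804, 0.595, -0.002], [0.001, -0.004, -1.0]] 29.5
deck lm 0.55 [272. 410.] [0.6147 0.2678 0.02  ]
deck rect 0.92 [195.   0. 444. 400.]
start_top lm 0.84 [ 13. 251.] [0.3863 0.3564 0.052 ]
start_top rect 0.71 [225.   0.  53.  47.]
```

View pics/w10.png

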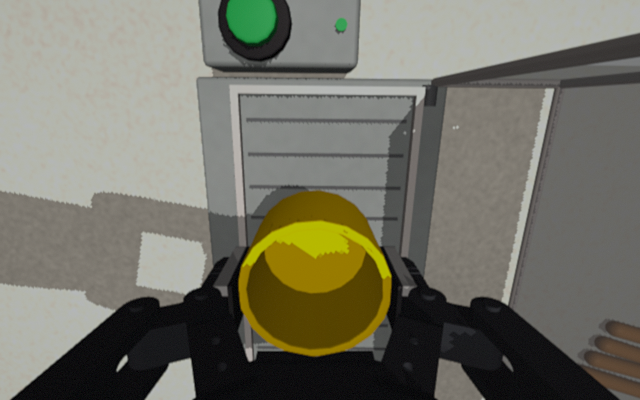

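The deck's left inner corners show at (243,96) and (413,96), and the button at (251,15). I'll compute the deck frame from these.

```bash
python3 - <<'E'
from h import *
np.set_printoptions(precision=4,suppress=True)
st=manip.get_state();w=manip.grab_frame("wrist");R=np.array(st["tool_rot"])
for rc,z in (([96,243],.02),([96,413],.02),([86,232],.028),([86,425],.028),([230,245],.02),([15,251],.052)):
    X=ray(w,rc,z,st);print(rc,X,R.T@(X-st["tcp_pos"]))
E
```

```text
[96, 243] [0.4054 0.3062 0.02  ] [ 0.0794 -0.0569  0.1246]
[96, 413] [0.5152 0.3873 0.02  ] [0.0795 0.0796 0.1245]
[86, 232] [0.3961 0.3082 0.028 ] [ 0.0866 -0.0632  0.1166]
[86, 425] [0.516  0.3967 0.028 ] [0.0866 0.0858 0.1165]
[230, 245] [0.4694 0.21   0.02  ] [-0.0361 -0.0625  0.1246]
[15, 251] [0.3881 0.3556 0.052 ] [ 0.1294 -0.0415  0.0926]
```

```bash
python3 -m pendant '{"angular":[[0,0,0],[0,0,0],[0,0,0],[0,0,0]],"dp":[[-0.03,0.03,0.3],[-0.03,0.03,0.6],[-0.03,0.03,0.9],[-0.03,0.03,1]],"claw":[0,0,0,0]}' && python3 -m pendant '{"angular":[[0,0,0],[0,0,0]],"dp":[[0,0,0.045],[0,0,0.045]],"claw":[0,0]}' && python3 -m pendant '{"angular":[[0,0,0],[0,0,0],[0,0,0],[0,0,0]],"dp":[[0,0,0],[0,0,0],[0,0,0],[0,0,0]],"claw":[0.9,0.9,0.9,0.9]}' && python3 -m pendant '{"angular":[[0,0,0],[0,0,0],[0,0,0],[0,0,0]],"dp":[[0,0,-0.3],[0,0,-0.7],[0,0,-1],[0,0,-1]],"claw":[0.9,0.9,0.9,0.9]}'
python3 - <<'E'
from h import *
np.set_printoptions(precision=4,suppress=True)
st=manip.get_state();s=manip.grab_frame("scene");q=manip.grab_frame("side")
for n,z in (("pot_yellow",.02),("pot_pink",0)):
    for p in(s,q): print(n,[(round(d["score"],2),ray(p,d["location"],z)[:2]) for d in manip.landmark_of(n,p)[:2]])
R=np.array(st["tool_rot"]);print(R.T@(np.array([.592,-.163,.21])-st["tcp_pos"])*10)
E
```

```text
t: 30.3
tcp_pos: [0.5012, 0.2755, 0.0427]
tool_rot: [[-0.594, 0.804, -0.004], [0.804, 0.594, -0.001], [0.001, -0.004, -1.0]]
contact_force: [-0.4, 0.3, -0.5]
finger_gap: 0.0598
grip_force: 65.9
t: 30.55
tcp_pos: [0.5033, 0.2766, 0.0413]
tool_rot: [[-0.595, 0.804, 0.002], [0.804, 0.595, 0.001], [-0.0, 0.002, -1.0]]
contact_force: [-0.5, 0.8, -1.1]
finger_gap: 0.0599
grip_force: 65.9
t: 31.05
tcp_pos: [0.5027, 0.2765, 0.0405]
tool_rot: [[-0.595, 0.804, 0.0], [0.804, 0.595, 0.0], [-0.0, 0.0, -1.0]]
contact_force: [-0.5, 0.1, -0.2]
finger_gap: 0.0772
grip_force: 0.0
t: 31.55
tcp_pos: [0.5046, 0.2773, 0.1437]
tool_rot: [[-0.595, 0.804, 0.006], [0.804, 0.595, 0.002], [-0.002, 0.006, -1.0]]
contact_force: [0.0, 0.6, -0.7]
finger_gap: 0.0767
grip_force: 0.0
pot_yellow [(0.77, array([ 0.4489, -0.1386])), (0.66, array([0.4942, 0.2759]))]
pot_yellow [(0.61, array([ 0.4371, -0.1175])), (0.55, array([0.5087, 0.2793]))]
pot_pink [(0.87, array([ 0.5912, -0.161 ])), (0.71, array([0.4878, 0.2896]))]
pot_pink [(0.55, array([ 0.5843, -0.1446])), (0.37, array([0.5165, 0.2601]))]
[-4.0601 -1.9123 -0.6679]
```

```bash
python3 -m pendant '{"angular":[[0,0,0],[0,0,0]],"dp":[[-0.3,-0.1,-0.5],[-0.81,-0.38,-0.67]],"claw":[1,1]}' >/dev/null&& python3 -m pendant '{"angular":[[0,0,0],[0,0,0]],"dp":[[-0.4,-0.2,0],[-0.81,-0.38,0]],"claw":[1,1]}' >/dev/null && python3 -m pendant '{"angular":[[0,0,0],[0,0,0]],"dp":[[-0.4,-0.2,0],[-0.81,-0.38,0]],"claw":[1,1]}' >/dev/null && python3 -m pendant '{"angular":[[0,0,0],[0,0,0]],"dp":[[-0.4,-0.2,0],[-0.81,-0.38,0]],"claw":[1,1]}' >/dev/null && python3 -m pendant '{"angular":[[0,0,0],[0,0,0],[0,0,0],[0,0,0]],"dp":[[-0.4,-0.2,0],[-0.82,-0.39,0],[-0.82,-0.39,0],[-0.82,-0.39,0]],"claw":[1,1,1,1]}'
python3 pot.py pot_pink .592 -.163 .031 .05
```

```text
t: 33.35
tcp_pos: [0.5901, -0.163, 0.2061]
tool_rot: [[-0.595, 0.804, -0.002], [0.804, 0.595, 0.001], [0.002, -0.001, -1.0]]
contact_force: [1.2, 0.0, -0.2]
finger_gap: 0.0853
grip_force: 0.0
pot_pink 0.63 IoU 0.930 at 0.5940 -0.1630
tcp [ 0.5901 -0.163   0.2061] dp to [-0.0267  0.0329  1.9413]
```

```bash
python3 -m pendant '{"angular":[[0,0,0],[0,0,0],[0,0,0]],"dp":[[-0.025,0.033,0.4],[-0.025,0.033,0.8],[-0.025,0.033,1]],"claw":[1,1,1]}' >/dev/null&& python3 -m pendant '{"angular":[[0,0,0],[0,0,0],[0,0,0],[0,0,0]],"dp":[[0,0,0.4],[0,0,0.8],[0,0,0.91],[0,0,0.91]],"claw":[1,1,1,1]}' && python3 -m pendant '{"angular":[[0,0,0],[0,0,0],[0,0,0],[0,0,0],[0,0,0]],"dp":[[0,0,0],[0,0,0],[0,0,0],[0,0,0],[0,0,0]],"claw":[0,0,0,0,0]}' && python3 -m pendant '{"angular":[[0,0,0],[0,0,0],[0,0,0],[0,0,0]],"dp":[[0,0,-0.3],[0,0,-0.7],[0,0,-1],[0,0,-1]],"claw":[0,0,0,0]}'
cat > to.py <<'E'
import sys
from h import *
np.set_printoptions(precision=3,suppress=True)
st=manip.get_state();R=np.array(st["tool_rot"]);a=np.radians(36.5);ux=np.array([np.cos(a),np.sin(a)]);uy=np.array([-ux[1],ux[0]])
# deck frame from w10: TCP (.4972,.2766) was deck (-.0075,.0805)
c=np.array([.4972,.2766])+.0075*ux-.0805*uy
t=c+float(sys.argv[1])*ux+float(sys.argv[2])*uy
print("deck",c,"target",t,"dp",R.T@(np.array([*t,float(sys.argv[3])])-st["tcp_pos"])*10)
E
python3 to.py -.003 0 .15
```

```text
t: 34.33
tcp_pos: [0.5949, -0.1633, 0.0166]
tool_rot: [[-0.595, 0.804, -0.0], [0.804, 0.595, 0.0], [0.0, -0.0, -1.0]]
contact_force: [-0.1, -0.0, 0.3]
finger_gap: 0.0853
grip_force: 0.0
t: 34.95
tcp_pos: [0.597, -0.1645, 0.0195]
tool_rot: [[-0.595, 0.804, 0.005], [0.804, 0.595, -0.002], [-0.005, 0.003, -1.0]]
contact_force: [0.7, -0.4, 5.7]
finger_gap: 0.0612
grip_force: 65.7
t: 35.45
tcp_pos: [0.597, -0.1644, 0.1203]
tool_rot: [[-0.595, 0.804, 0.007], [0.804, 0.595, -0.003], [-0.006, 0.004, -1.0]]
contact_force: [0.5, 0.3, -1.8]
finger_gap: 0.0611
grip_force: 65.8
deck [0.551 0.216] target [0.549 0.215] dp [ 3.332  1.868 -0.311]
```

```bash
python3 -m pendant '{"angular":[[0,0,0],[0,0,0]],"dp":[[0.4,0.2,-0.2],[0.83,0.47,-0.31]],"claw":[0,0]}' >/dev/null&& python3 -m pendant '{"angular":[[0,0,0],[0,0,0]],"dp":[[0.4,0.2,0],[0.83,0.47,0]],"claw":[0,0]}' >/dev/null && python3 -m pendant '{"angular":[[0,0,0],[0,0,0]],"dp":[[0.4,0.2,0],[0.83,0.47,0]],"claw":[0,0]}' >/dev/null && python3 -m pendant '{"angular":[[0,0,0],[0,0,0],[0,0,0],[0,0,0]],"dp":[[0.4,0.2,0],[0.83,0.46,0],[0.83,0.46,0],[0.83,0.46,0]],"claw":[0,0,0,0]}'
python3 look.py w11; python3 to.py -.003 0 .0405
```

```text
t: 36.7
tcp_pos: [0.5467, 0.2142, 0.1456]
tool_rot: [[-0.595, 0.804, -0.002], [0.804, 0.595, -0.001], [0.001, -0.003, -1.0]]
contact_force: [-0.2, -0.3, -1.7]
finger_gap: 0.0611
grip_force: 65.9
tcp [0.5467 0.2142 0.1456] [[-0.595, 0.804, -0.002], [0.804, 0.595, -0.001], [0.001, -0.003, -1.0]] 36.7
deck [0.551 0.216] target [0.549 0.215] dp [-0.004  0.021  1.055]
```

View pics/w11.png

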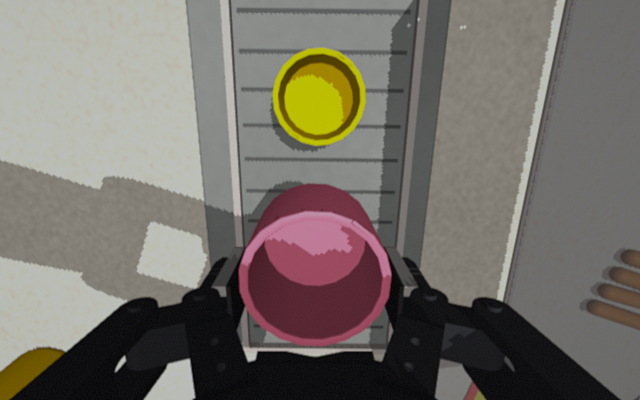

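The yellow pot stands upright on the deck at (318,97), and the pink pot is in line behind it. Lowering pink.

```bash
python3 -m pendant '{"angular":[[0,0,0],[0,0,0],[0,0,0],[0,0,0]],"dp":[[0,0.02,0.3],[0,0.02,0.6],[0,0.02,0.9],[0,0.02,1]],"claw":[0,0,0,0]}' && python3 -m pendant '{"angular":[[0,0,0],[0,0,0],[0,0,0]],"dp":[[0,0,0.055],[0,0,0.055],[0,0,0.055]],"claw":[0,0,0]}' && python3 -m pendant '{"angular":[[0,0,0],[0,0,0],[0,0,0],[0,0,0]],"dp":[[0,0,0],[0,0,0],[0,0,0],[0,0,0]],"claw":[0.9,0.9,0.9,0.9]}' && python3 -m pendant '{"angular":[[0,0,0],[0,0,0],[0,0,0],[0,0,0]],"dp":[[0,0,-0.3],[0,0,-0.7],[0,0,-1],[0,0,-1]],"claw":[0.9,0.9,0.9,0.9]}' | grep tcp
python3 - <<'E'
from h import *
np.set_printoptions(precision=3,suppress=True)
st=manip.get_state()
R=np.array(st["tool_rot"]);print(R.T@(np.array([.537,-.260,.23])-st["tcp_pos"])*10)
E
```

```text
t: 37.25
tcp_pos: [0.5476, 0.214, 0.0445]
tool_rot: [[-0.593, 0.805, -0.005], [0.805, 0.593, -0.001], [0.002, -0.004, -1.0]]
contact_force: [0.6, -1.0, -1.9]
finger_gap: 0.0607
grip_force: 65.8
t: 37.62
tcp_pos: [0.5501, 0.2159, 0.0432]
tool_rot: [[-0.595, 0.804, 0.002], [0.804, 0.595, 0.001], [-0.001, 0.002, -1.0]]
contact_force: [0.0, -0.7, -1.4]
finger_gap: 0.0608
grip_force: 65.8
t: 38.12
tcp_pos: [0.5492, 0.2158, 0.0419]
tool_rot: [[-0.595, 0.804, 0.0], [0.804, 0.595, 0.0], [-0.0, 0.0, -1.0]]
contact_force: [-0.1, -0.0, 0.5]
finger_gap: 0.0766
grip_force: 0.0
tcp_pos: [0.5513, 0.2163, 0.1453]
[-3.746 -2.943 -0.855]
```

```bash
python3 -m pendant '{"angular":[[0,0,0],[0,0,0]],"dp":[[-0.3,-0.2,-0.5],[-0.75,-0.59,-0.85]],"claw":[1,1]}' >/dev/null&& python3 -m pendant '{"angular":[[0,0,0],[0,0,0]],"dp":[[-0.4,-0.3,0],[-0.75,-0.59,0]],"claw":[1,1]}' >/dev/null && python3 -m pendant '{"angular":[[0,0,0],[0,0,0]],"dp":[[-0.4,-0.3,0],[-0.75,-0.59,0]],"claw":[1,1]}' >/dev/null && python3 -m pendant '{"angular":[[0,0,0],[0,0,0]],"dp":[[-0.4,-0.3,0],[-0.75,-0.59,0]],"claw":[1,1]}' >/dev/null && python3 -m pendant '{"angular":[[0,0,0],[0,0,0],[0,0,0],[0,0,0]],"dp":[[-0.4,-0.3,0],[-0.75,-0.58,0],[-0.75,-0.58,0],[-0.75,-0.58,0]],"claw":[1,1,1,1]}' |grep tcp
python3 pot.py beaker .537 -.260 .033 .08
```

```text
tcp_pos: [0.5358, -0.2543, 0.2218]
beaker 0.69 IoU 0.945 at 0.5370 -0.2640
tcp [ 0.5358 -0.2543  0.2218] dp to [-0.0908 -0.0469  2.0978]
```

```bash
python3 -m pendant '{"angular":[[0,0,0],[0,0,0],[0,0,0],[0,0,0]],"dp":[[-0.07,-0.045,0.3],[-0.07,-0.045,0.6],[-0.07,-0.045,0.9],[-0.07,-0.045,1]],"claw":[1,1,1,1]}' >/dev/null&& python3 -m pendant '{"angular":[[0,0,0],[0,0,0],[0,0,0],[0,0,0]],"dp":[[0,0,0.4],[0,0,0.8],[0,0,0.91],[0,0,0.91]],"claw":[1,1,1,1]}' && python3 -m pendant '{"angular":[[0,0,0],[0,0,0],[0,0,0],[0,0,0],[0,0,0]],"dp":[[0,0,0],[0,0,0],[0,0,0],[0,0,0],[0,0,0]],"claw":[0,0,0,0,0]}' && python3 -m pendant '{"angular":[[0,0,0],[0,0,0],[0,0,0],[0,0,0]],"dp":[[0,0,-0.3],[0,0,-0.7],[0,0,-1],[0,0,-1]],"claw":[0,0,0,0]}'
python3 to.py -.001 -.077 .165
```

```text
t: 41.22
tcp_pos: [0.5372, -0.263, 0.0329]
tool_rot: [[-0.595, 0.803, 0.0], [0.803, 0.595, -0.0], [-0.0, 0.0, -1.0]]
contact_force: [-0.4, -0.4, -0.0]
finger_gap: 0.0852
grip_force: 0.0
t: 41.85
tcp_pos: [0.5388, -0.2646, 0.0356]
tool_rot: [[-0.595, 0.804, 0.004], [0.804, 0.595, -0.003], [-0.005, 0.002, -1.0]]
contact_force: [0.1, -0.6, 6.3]
finger_gap: 0.0658
grip_force: 67.4
t: 42.35
tcp_pos: [0.5387, -0.2643, 0.1359]
tool_rot: [[-0.595, 0.804, 0.006], [0.804, 0.595, -0.004], [-0.006, 0.002, -1.0]]
contact_force: [0.5, -0.4, -1.4]
finger_gap: 0.0654
grip_force: 67.8
deck [0.551 0.216] target [0.596 0.154] dp [ 3.018  2.95  -0.303]
```

```bash
python3 -m pendant '{"angular":[[0,0,0],[0,0,0]],"dp":[[0.4,0.3,-0.2],[0.75,0.74,-0.3]],"claw":[0,0]}' >/dev/null&& python3 -m pendant '{"angular":[[0,0,0],[0,0,0]],"dp":[[0.4,0.3,0],[0.75,0.74,0]],"claw":[0,0]}' >/dev/null && python3 -m pendant '{"angular":[[0,0,0],[0,0,0]],"dp":[[0.4,0.3,0],[0.75,0.74,0]],"claw":[0,0]}' >/dev/null && python3 -m pendant '{"angular":[[0,0,0],[0,0,0],[0,0,0],[0,0,0]],"dp":[[0.4,0.3,0],[0.76,0.73,0],[0.76,0.73,0],[0.76,0.73,0]],"claw":[0,0,0,0]}' | grep tcp
python3 to.py -.001 -.077 .057
```

```text
tcp_pos: [0.5938, 0.1541, 0.1602]
deck [0.551 0.216] target [0.596 0.154] dp [-0.017  0.02   1.032]
```

```bash
python3 -m pendant '{"angular":[[0,0,0],[0,0,0],[0,0,0],[0,0,0]],"dp":[[-0.01,0.02,0.3],[-0.01,0.02,0.6],[-0.01,0.02,0.9],[-0.01,0.02,1]],"claw":[0,0,0,0]}' && python3 -m pendant '{"angular":[[0,0,0],[0,0,0],[0,0,0]],"dp":[[0,0,0.045],[0,0,0.045],[0,0,0.045]],"claw":[0,0,0]}' && python3 -m pendant '{"angular":[[0,0,0],[0,0,0],[0,0,0],[0,0,0]],"dp":[[0,0,0],[0,0,0],[0,0,0],[0,0,0]],"claw":[0.9,0.9,0.9,0.9]}' && python3 -m pendant '{"angular":[[0,0,0],[0,0,0],[0,0,0],[0,0,0]],"dp":[[0,0,-0.3],[0,0,-0.7],[0,0,-1],[0,0,-1]],"claw":[0.9,0.9,0.9,0.9]}' && python3 -m pendant '{"angular":[[0,0,0],[0,0,0],[0,0,0],[0,0,0]],"dp":[[0,0,-0.6],[0,0,-1],[0,0,-1],[0,0,-1]],"claw":[0.9,0.9,0.9,0.9]}'
python3 look.py w12
python3 - <<'E'
from h import *
np.set_printoptions(precision=4,suppress=True)
s=manip.grab_frame("scene");q=manip.grab_frame("side");save(s,"scene12")
A,B=[manip.landmark_of("guard_bar",p)[0] for p in(s,q)];print("bar",A["score"],B["score"],tri([(s,A["location"],0),(q,B["location"],0)]))
a=cv2.imread("pics/w12.png");cv2.imwrite("pics/m12.png",np.vstack([a,cv2.imread("pics/scene12.png")])[::1,::1] if 0 else cv2.resize(np.vstack([a,cv2.imread("pics/scene12.png")]),None,fx=.75,fy=.75))
E
```

```text
t: 44.1
tcp_pos: [0.5948, 0.1529, 0.0591]
tool_rot: [[-0.593, 0.805, -0.006], [0.805, 0.593, -0.001], [0.003, -0.005, -1.0]]
contact_force: [-0.9, -0.4, -2.1]
finger_gap: 0.0659
grip_force: 68.4
t: 44.48
tcp_pos: [0.5982, 0.1547, 0.0595]
tool_rot: [[-0.595, 0.804, 0.003], [0.804, 0.595, 0.0], [-0.001, 0.002, -1.0]]
contact_force: [-0.6, -0.1, -2.2]
finger_gap: 0.0657
grip_force: 68.5
t: 44.98
tcp_pos: [0.5973, 0.1547, 0.0582]
tool_rot: [[-0.595, 0.804, 0.0], [0.804, 0.595, 0.0], [-0.0, 0.0, -1.0]]
contact_force: [0.8, 0.3, -0.3]
finger_gap: 0.0771
grip_force: 0.0
t: 45.48
tcp_pos: [0.5992, 0.1549, 0.1616]
tool_rot: [[-0.595, 0.804, 0.007], [0.804, 0.595, 0.001], [-0.003, 0.006, -1.0]]
contact_force: [-0.2, -0.2, -0.6]
finger_gap: 0.0767
grip_force: 0.0
t: 45.98
tcp_pos: [0.5963, 0.1545, 0.2557]
tool_rot: [[-0.595, 0.804, -0.003], [0.804, 0.595, -0.0], [0.002, -0.003, -1.0]]
contact_force: [0.6, 0.9, -1.8]
finger_gap: 0.0769
grip_force: 0.0
tcp [0.5963 0.1545 0.2557] [[-0.595, 0.804, -0.003], [0.804, 0.595, -0.0], [0.002, -0.003, -1.0]] 45.975
bar 0.97 0.62 [0.6445 0.2917 0.2543]
```

View pics/m12.png

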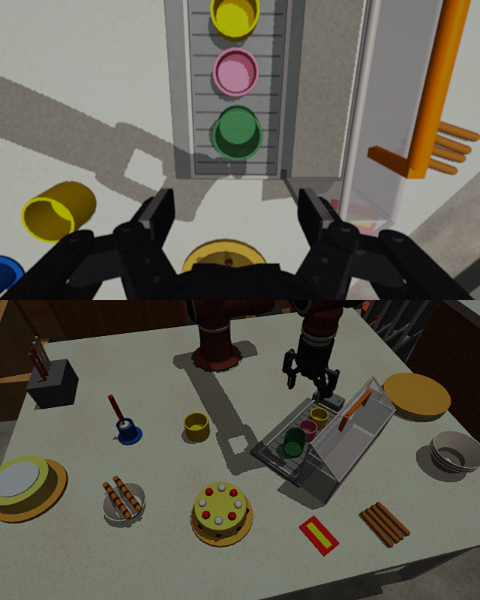

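All three vessels stand upright in a row at about (235,15), (235,70) and (237,133) in the upper view. The brush is upright and the bystanders are untouched. I'll go back to the bar.

```bash
python3 -m pendant '{"angular":[[0,0,0],[0,0,0],[0,0,0]],"dp":[[0,0,-0.4],[0,0,-0.8],[0,0,-0.8]],"claw":[0.28,0.28,0.28]}' >/dev/null && python3 -m pendant '{"angular":[[0,0,0],[0,0,0]],"dp":[[0.3,0.4,0],[0.5,0.7,0]],"claw":[0.28,0.28]}' >/dev/null && python3 -m pendant '{"angular":[[0,0,0],[0,0,0],[0,0,0],[0,0,0]],"dp":[[0.2,0.3,0],[0.31,0.46,0],[0.31,0.46,0],[0.31,0.46,0]],"claw":[0.28,0.28,0.28,0.28]}'
python3 - <<'E'
from h import *
np.set_printoptions(precision=4,suppress=True)
st=manip.get_state();w=manip.grab_frame("wrist")
l=manip.landmark_of("guard_bar",w)
R=np.array(st["tool_rot"])
for d in l[:2]: X=ray(w,d["location"],.253,st);print(d["score"],d["location"],X,R.T@(X-st["tcp_pos"])*10)
print(R.T@(np.array([.6415,.2889,.2325])-st["tcp_pos"])*10)
E
```

```text
t: 47.35
tcp_pos: [0.6421, 0.2878, 0.3377]
tool_rot: [[-0.594, 0.804, -0.001], [0.804, 0.594, -0.001], [-0.0, -0.001, -1.0]]
contact_force: [-0.2, -0.7, -0.3]
finger_gap: 0.0238
grip_force: 0.0
0.91 [210.7, 320.7] [0.6487 0.2874 0.253 ] [-0.0421  0.0523  0.8466]
0.67 [106.2, 228.0] [0.5519 0.3102 0.253 ] [ 0.7168 -0.591   0.847 ]
[0.0127 0.0033 1.0516]
```

```bash
python3 -m pendant '{"angular":[[0,0,0],[0,0,0],[0,0,0],[0,0,0],[0,0,0]],"dp":[[0,0.02,0.25],[0,0.02,0.5],[0,0.02,0.75],[0,0.02,1],[0,0.02,1]],"claw":[0.28,0.28,0.28,0.28,0.28]}' && python3 -m pendant '{"angular":[[0,0,0],[0,0,0],[0,0,0],[0,0,0],[0,0,0]],"dp":[[0,0,0.05],[0,0,0.05],[0,0,0.05],[0,0,0.05],[0,0,0.05]],"claw":[0.28,0,0,0,0]}'
```

```text
t: 48.08
tcp_pos: [0.6425, 0.2886, 0.2352]
tool_rot: [[-0.594, 0.804, -0.005], [0.804, 0.594, -0.002], [0.001, -0.005, -1.0]]
contact_force: [-0.4, -0.3, 0.5]
finger_gap: 0.0238
grip_force: 0.0
t: 48.7
tcp_pos: [0.6445, 0.2899, 0.2344]
tool_rot: [[-0.595, 0.804, 0.002], [0.804, 0.595, 0.0], [-0.001, 0.002, -1.0]]
contact_force: [2.0, -0.8, 3.5]
finger_gap: 0.0097
grip_force: 58.8
```

```bash
python3 -m pendant '{"angular":[[0,0,0],[0,0,0],[0,0,0],[0,0,0]],"dp":[[0,-0.25,-0.01],[0,-0.5,-0.02],[0,-0.74,0.02],[0,-0.96,0.06]],"claw":[0,0,0,0]}' && python3 -m pendant '{"angular":[[0,0,0],[0,0,0],[0,0,0],[0,0,0]],"dp":[[0,-0.22,0.07],[0,-0.435,0.17],[0,-0.635,0.285],[0,-0.83,0.42]],"claw":[0,0,0,0]}' && python3 -m pendant '{"angular":[[0,0,0],[0,0,0],[0,0,0],[0,0,0]],"dp":[[0,-0.17,0.15],[0,-0.335,0.325],[0,-0.475,0.51],[0,-0.6,0.71]],"claw":[0,0,0,0]}' && python3 -m pendant '{"angular":[[0,0,0],[0,0,0],[0,0,0],[0,0,0],[0,0,0]],"dp":[[0,-0.1,0.21],[0,-0.18,0.43],[0,-0.24,0.63],[0,-0.267,0.82],[0,-0.267,0.82]],"claw":[0,0,0,0,0]}'
```

```text
t: 49.2
tcp_pos: [0.5686, 0.2347, 0.2315]
tool_rot: [[-0.595, 0.803, 0.009], [0.803, 0.595, 0.006], [-0.001, 0.011, -1.0]]
contact_force: [3.0, 4.3, 6.5]
finger_gap: 0.0096
grip_force: 61.5
t: 49.7
tcp_pos: [0.5, 0.185, 0.1889]
tool_rot: [[-0.595, 0.803, 0.003], [0.803, 0.595, 0.004], [0.002, 0.005, -1.0]]
contact_force: [-6.1, 3.6, 12.7]
finger_gap: 0.0095
grip_force: 65.6
t: 50.2
tcp_pos: [0.4488, 0.1479, 0.1144]
tool_rot: [[-0.595, 0.804, -0.007], [0.804, 0.595, 0.0], [0.004, -0.005, -1.0]]
contact_force: [-11.3, -0.3, 10.4]
finger_gap: 0.01
grip_force: 69.0
t: 50.82
tcp_pos: [0.426, 0.1315, 0.0288]
tool_rot: [[-0.595, 0.804, -0.009], [0.804, 0.595, -0.001], [0.005, -0.008, -1.0]]
contact_force: [-6.6, -0.9, -5.5]
finger_gap: 0.0095
grip_force: 71.3
```

```bash
python3 -m pendant '{"angular":[[0,0,0],[0,0,0],[0,0,0]],"dp":[[0,0,0.06],[0,0,0.06],[0,0,0.06]],"claw":[0,0,0]}' && python3 -m pendant '{"angular":[[0,0,0],[0,0,0],[0,0,0]],"dp":[[0,0,0],[0,0,0],[0,0,0]],"claw":[0.26,0.26,0.26]}' && python3 -m pendant '{"angular":[[0,0,0],[0,0,0],[0,0,0],[0,0,0]],"dp":[[0,0,-0.25],[0,0,-0.6],[0,0,-1],[0,0,-1]],"claw":[0.26,0.26,0.26,0.26]}' && python3 -m pendant '{"angular":[[0,0,0],[0,0,0],[0,0,0],[0,0,0]],"dp":[[0,0,-0.4],[0,0,-0.8],[0,0,-0.8],[0,0,-0.8]],"claw":[0.26,0.26,0,0]}'
python3 look.py w13 guard_bar:.05 start_top:.052
python3 - <<'E'
from h import *
np.set_printoptions(precision=4,suppress=True)
st=manip.get_state();w=manip.grab_frame("wrist");s=manip.grab_frame("scene");q=manip.grab_frame("side");save(q,"side13")
A=[manip.landmark_of("guard_bar",p)[0]["location"] for p in(s,q,w)];print("bar",tri([(s,A[0],0),(q,A[1],0),(w,A[2],st)]),tri([(q,A[1],0),(w,A[2],st)]))
print([ (d["score"],ray(p,d["location"],.052)) for p in (s,q) for d in manip.landmark_of("start_top",p)[:1]])
c=np.array([.551,.216]);a=np.radians(36.5);print("btn pred",c-.03*np.array([np.cos(a),np.sin(a)])+.204*np.array([-np.sin(a),np.cos(a)]))
E
```

```text
t: 51.2
tcp_pos: [0.426, 0.1314, 0.0273]
tool_rot: [[-0.595, 0.803, -0.014], [0.803, 0.595, -0.002], [0.006, -0.013, -1.0]]
contact_force: [-24.6, -5.4, 23.7]
finger_gap: 0.0097
grip_force: 74.5
t: 51.58
tcp_pos: [0.431, 0.132, 0.0266]
tool_rot: [[-0.595, 0.804, 0.002], [0.804, 0.595, 0.0], [-0.001, 0.001, -1.0]]
contact_force: [0.2, 0.2, -0.1]
finger_gap: 0.0222
grip_force: 0.0
t: 52.08
tcp_pos: [0.4333, 0.1323, 0.1303]
tool_rot: [[-0.595, 0.804, 0.008], [0.804, 0.595, 0.001], [-0.004, 0.007, -1.0]]
contact_force: [1.0, -0.6, 0.6]
finger_gap: 0.022
grip_force: 0.0
t: 52.58
tcp_pos: [0.4296, 0.1318, 0.2044]
tool_rot: [[-0.595, 0.804, -0.002], [0.804, 0.595, -0.0], [0.001, -0.002, -1.0]]
contact_force: [-0.4, -0.5, -0.7]
finger_gap: 0.0004
grip_force: 0.0
tcp [0.4296 0.1318 0.2044] [[-0.595, 0.804, -0.002], [0.804, 0.595, -0.0], [0.001, -0.002, -1.0]] 52.575
guard_bar lm 0.63 [186. 309.] [0.4266 0.1267 0.05  ]
guard_bar rect 0.81 [304.   1. 336. 381.]
bar [0.4234 0.1335 0.0531] [0.4237 0.1317 0.0503]
[(0.79, array([0.3969, 0.3462, 0.052 ]))]
btn pred [0.4055 0.3621]
```

View pics/side13.png

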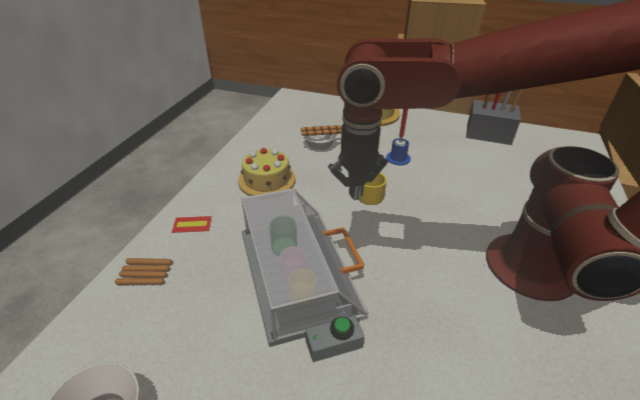

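The guard is closed with the vessels inside, and the button shows at (342,326). I'll move above the button.

```bash
python3 -m pendant '{"angular":[[0,0,0],[0,0,0]],"dp":[[0.5,0.25,0],[0.98,0.52,0]],"claw":[0,0]}' >/dev/null && python3 -m pendant '{"angular":[[0,0,0],[0,0,0],[0,0,0],[0,0,0]],"dp":[[0.5,0.25,0],[0.98,0.52,0],[0.98,0.52,0],[0.98,0.52,0]],"claw":[0,0,0,0]}'
python3 - <<'E'
from h import *
np.set_printoptions(precision=4,suppress=True)
st=manip.get_state();w=manip.grab_frame("wrist");save(w,"w14");q=manip.grab_frame("side")
R=np.array(st["tool_rot"]);hsv=cv2.cvtColor(w["img"],cv2.COLOR_RGB2HSV)
m=(cv2.inRange(hsv,(50,120,60),(75,255,255)));n,l,s,c=cv2.connectedComponentsWithStats(m);k=1+s[1:,4].argmax();print(s[k],c[k])
rc=c[k][::-1]
for z in(.05,.056): X=ray(w,rc,z,st);print(z,X,R.T@(X-st["tcp_pos"])*10,"dia",s[k][2]/f(w)*((R.T@(X-st["tcp_pos"]))[2]+.143))
L=manip.landmark_of("start_top",q)[0]["location"];print("tri",tri([(q,L,0),(w,rc,st)]))
E
```

```text
t: 53.98
tcp_pos: [0.3972, 0.351, 0.2058]
tool_rot: [[-0.595, 0.804, -0.0], [0.804, 0.595, -0.001], [-0.0, -0.001, -1.0]]
contact_force: [-0.1, 0.2, -0.7]
finger_gap: -0.0001
grip_force: 0.0
[294 164  34  34 902] [310.7938 180.4512]
0.05 [0.3931 0.3513 0.05  ] [ 0.0275 -0.0303  1.5578] dia 0.03206849889831678
0.056 [0.3923 0.3525 0.056 ] [ 0.0414 -0.0296  1.4978] dia 0.03142444191458464
tri [0.3897 0.355  0.0688]
```

View pics/w14.png

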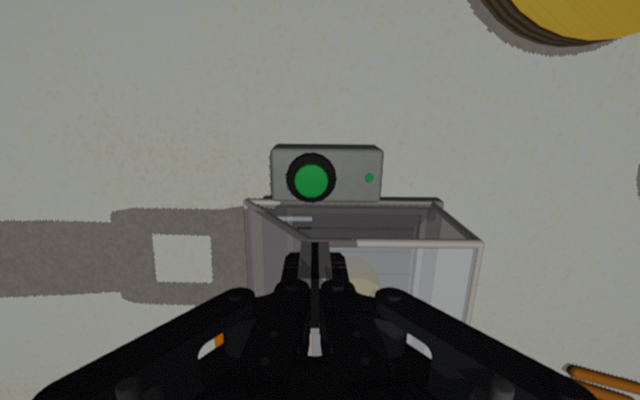

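The button centre is at (311,180), just left of the hood wall. I'll press it with closed fingers, tilted about 11° so the gripper body leans away from the guard.

```bash
python3 -m pendant '{"angular":[[0,0,0],[0,0,0],[0,0,0],[0,0,0]],"dp":[[0.065,-0.03,0.4],[0.065,-0.03,0.9],[0.065,-0.03,0.9],[0.065,-0.03,0.9]],"claw":[0,0,0,0]}' && python3 -m pendant '{"angular":[[0,-0.015,0],[0,-0.03,0],[0,-0.03,0],[0,-0.03,0],[0,-0.03,0]],"dp":[[0,0,0],[0,0,0.2],[0,0,0.4],[0,0,0.5],[0,0,0.5]],"claw":[0,0,0,0,0]}'
```

```text
t: 54.62
tcp_pos: [0.3921, 0.3547, 0.1178]
tool_rot: [[-0.594, 0.804, 0.002], [0.804, 0.594, 0.001], [-0.0, 0.002, -1.0]]
contact_force: [0.3, 0.5, 0.1]
finger_gap: -0.0001
grip_force: 0.0
t: 55.25
tcp_pos: [0.3913, 0.3546, 0.0662]
tool_rot: [[-0.584, 0.804, 0.11], [0.79, 0.594, -0.15], [-0.186, -0.0, -0.982]]
contact_force: [-2.0, -0.4, 3.0]
finger_gap: 0.0004
grip_force: 1.3
```

```bash
python3 -m pendant '{"angular":[[0,0,0],[0,0,0]],"dp":[[0.006,0,0.03],[0.006,0,0.03]],"claw":[0,0]}' | grep -E "pos|force" && python3 -m pendant '{"angular":[[0,0,0],[0,0,0]],"dp":[[0.006,0,0.03],[0.006,0,0.03]],"claw":[0,0]}' | grep -E "pos|force"
```

```text
tcp_pos: [0.3917, 0.3547, 0.0638]
contact_force: [-0.9, 0.3, 4.2]
grip_force: 2.0
tcp_pos: [0.3918, 0.3549, 0.062]
contact_force: [-3.6, -4.4, 12.3]
grip_force: 6.3
```

```bash
python3 -m pendant '{"angular":[[0,0,0],[0,0,0],[0,0,0]],"dp":[[0.006,0,0.03],[0.006,0,0.03],[0.006,0,0.03]],"claw":[0,0,0]}' | grep -E "pos|force"; python3 - <<'E'
from h import *
q=manip.grab_frame("side");save(q,"side15")
cv2.imwrite("pics/crop15.png",cv2.resize(cv2.imread("pics/side15.png")[260:380,270:430],None,fx=4,fy=4))
E
```

```text
tcp_pos: [0.392, 0.355, 0.0616]
contact_force: [-10.4, -7.4, 25.7]
grip_force: 13.4
```

View pics/crop15.png

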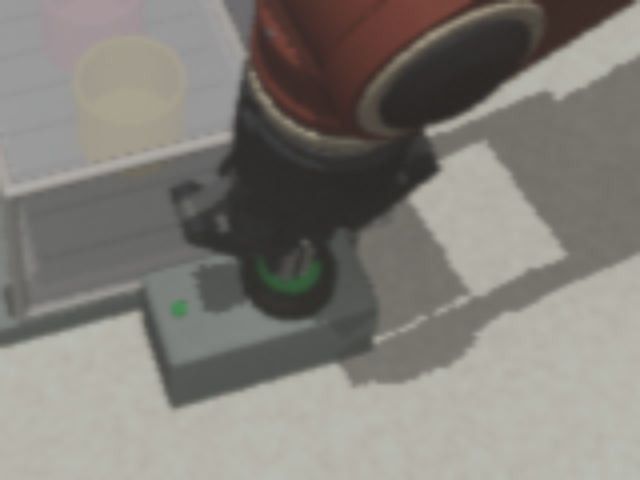

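The fingertip is on the green cap inside the ring, and the force jumped at the stop, so the button is fully pressed. Retracting and doing a final check.

```bash
python3 -m pendant '{"angular":[[0,0,0],[0,0,0],[0,0,0],[0,0,0]],"dp":[[-0.06,0,-0.3],[-0.13,0,-0.7],[-0.19,0,-0.98],[-0.19,0,-0.98]],"claw":[0,0,0,0]}' | grep pos && python3 -m pendant '{"angular":[[0,0,0],[0,0,0],[0,0,0],[0,0,0],[0,0,0],[0,0,0]],"dp":[[-0.06,0,-0.3],[-0.13,0,-0.7],[-0.19,0,-0.98],[-0.19,0,-0.98],[-0.19,0,-0.98],[-0.19,0,-0.98]],"claw":[0,0,0,0,0,0]}'
python3 - <<'E'
from h import *
np.set_printoptions(precision=4,suppress=True)
s=manip.grab_frame("scene");q=manip.grab_frame("side")
cv2.imwrite("pics/fin.png",cv2.cvtColor(cv2.resize(np.vstack([s["img"],q["img"]]),None,fx=.75,fy=.75),cv2.COLOR_RGB2BGR))
A=[manip.landmark_of("guard_bar",p)[0]["location"] for p in(s,q)];print("bar",tri([(s,A[0],0),(q,A[1],0)]))
E
```

```text
tcp_pos: [0.3926, 0.3556, 0.1593]
t: 57.42
tcp_pos: [0.3905, 0.3536, 0.2538]
tool_rot: [[-0.585, 0.804, 0.108], [0.789, 0.595, -0.153], [-0.188, -0.004, -0.982]]
contact_force: [-0.7, 0.1, 0.5]
finger_gap: 0.0001
grip_force: 0.0
bar [0.4211 0.1322 0.051 ]
```

View pics/fin.png

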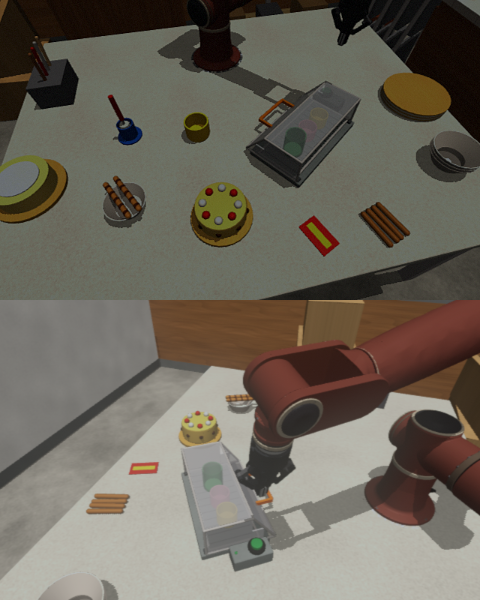

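The guard is closed at (305,130) with the vessels standing inside, and the brush is upright at (120,120). The button is released and the robot is clear of everything, so I'm handing in.

```bash
python3 -c "
from cell import manip
print(manip.job_done())"
```

```text
the job is handed in; nothing more can be done
None
```

I carried out the whole wash-up in order and handed the job in at about 57 s of the 210 s allowed; the hand-in returned no verdict, but the last pictures showed the guard closed, the beaker, pink pot and small yellow pot standing inside it (there was no blue pot), the brush upright in its stand, the button out, and the cake and bowl not visibly moved.

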